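# Ready the mortising jig: counterweighted arm open, stop set, board home

### The job

Set up the mortising jig for the next board. First lift the counterweighted hold-down arm past its balance point so that it rests fully open by itself with nothing touching it; next give the stop's crank exactly two full turns clockwise (seen from above); then slide the loose board along the jig's deck until it lies flush against the fence and its end is up against the end stop, with the arm still open. Leave the tools and other things lying about where they are.

Things in the scene. Friction and masses are not known exactly. Their poses are not given: they have to be found in the camera images.
- jig: The jig, fixed on the table: a plywood deck 270 x 570 mm, top 12 mm above the table. Origin at table height; x points away from the robot, y along the fence towards end stop and crank, z up. Here the deck spans x -130 to 140, y -300 to 270 mm. A grey gearbox under the crank, 80 x 60 mm, top at z 52 mm, is centred at x -30, y 190 mm.
- fence_face (a point): Point on the fence's front face (which looks to the robot, the jig's -x), half-way up: at x 50, y -70, z 27 mm in the jig's frame. The wooden fence runs along the jig's y from -300 to 160 mm, 20 mm thick, top 30 mm above the deck. Axes parallel to the jig's.
- lift_hinge (a point): Centre of the arm's hinge, x 100, y 20, z 85 mm in the jig's frame, behind the fence between two steel posts (top 104 mm above the table, 82 mm over their outsides). The hinge axis is parallel to the jig's y. Fixed. A steel weight 44 mm across sits on a stalk 88 mm above it while the arm is shut.
- hold_arm (a joint): Hold-down arm (rad): 0 = shut, level over the deck, reaching towards the robot; grows as its free end rises; 1.75 = fully open. It falls shut below its balance point (about 0.74) and falls open by itself beyond. Lifting takes about 2 N at the bar. Shut, its rubber foot (40 mm across, 95 mm in front of the hinge) almost reaches the deck and bars the board's way.
- lift_bar (a point): Centre of the steel cross bar at the arm's free end: round, 12 mm thick, 120 mm long along the jig's y, 170 mm from the hinge. The wooden arm (18 mm wide, 14 mm thick) joins it in the middle; the two ends stand free with open space below. Axes turn with the arm. Shut, the bar is 73 mm above the deck.
- crank (a joint): Angle of the crank (rad), counted on over several turns; grows clockwise seen from above; starts within 0.15 of 0, where its handle points along the jig's -y. It stays where it is left (2 to 3 N at the knob to turn it). Each turn draws the end stop 5 mm back along the jig's +y; pushing on the stop does not turn it.
- crank_axis (a point): Point on the crank's upright axis, level with the middle of its knob, 96 mm above the table. Fixed in place.
- knob_mid (a point): Middle of the crank's wooden knob: upright, round, 24 mm across, 44 mm tall (22 mm above and below this point), spinning freely on its pin, 40 mm from the crank's axis. The crank's flat arm is just below it. Free from above.
- stop_face (a point): Middle of the end stop's working face at 15 mm above the deck; the steel stop, 75 mm wide along the jig's x and 31 mm tall, is behind it (+y). The face looks to the jig's -y. Axes parallel to the jig's.
- board_mid (a point): Centre of the loose light wooden board: 90 mm (its x) by 160 mm (its y) by 28 mm thick, 0.26 kg, lying flat on the deck a little in front of the fence, at the end away from the stop, turned by up to 0.2 rad. Too wide to grasp across.
- offcut: Bystander: small loose wooden offcut 45 x 60 x 18 mm on the deck in front of the stop. Origin under its centre.
- square: Bystander: loose try square, wooden stock 20 x 110 x 18 mm with a 140 mm steel blade to its -y, on the deck behind the fence. Origin under its stock.
- mallet: Bystander: wooden mallet, head 75 x 130 x 60 mm, its handle 235 mm to its -x, left of the jig. Origin under the head's centre, at table height.
- mug: Bystander: white mug 76 mm across, 90 mm tall, right of the jig. Origin under its centre.
There are look-alikes about, which are no part of the job. What is shaped like the part that bears board_mid but white is not meant.

How it is judged:
On the way, in this order (a step that is already met when the one before it is completed fails the run):
1. the hold-down arm rests fully open with nothing touching it (value of joint hold_arm above 1.65 rad and contact force between hold_arm and the arm below 0.1 N and contact force between hold_arm and the fingers below 0.1 N), for 0.5 s.
2. the crank has been turned two full turns clockwise (value of joint crank between 12.116 and 13.016 rad), for 0.2 s.
3. the board is flush against the fence and up against the end stop (x of board_mid in the frame of jig between 0.001 and 0.0075 m and y of board_mid in the frame of stop_face between -0.084 and -0.0775 m and z of board_mid in the frame of jig between 0.022 and 0.03 m and angle between the x axis of board_mid and the x axis of jig, either way round below 0.04 rad), for 0.2 s.
At the end, for the whole second after the job is handed in: The arm stands open (more than 1.65 rad); the crank stands two turns clockwise from its start (reading 4 pi within 0.45 rad); the board lies flat on the deck, at rest, within 4 mm of touching the fence and within 4 mm of touching the end stop, in line with the fence to 0.04 rad (all of step 2 and all of step 3 and value of joint hold_arm above 1.65 rad and linear speed of board below 0.02 m/s).
It fails at once if a bystander is shifted by more than 30 mm (distance of any of offcut, square, mallet, mug from where it was at the start of the episode above 0.03 m).
It also fails if it takes over 72 s, if anything falls off the work surface, if the arm or the gripper's body presses on something with over 40 N, if the wrist force passes 120 N, or if a joint passes its speed limit or range.

### The arm

A 7-joint arm with a two-finger parallel gripper is mounted at the origin on the work surface. World frame = base frame: x ahead of the robot, y to its left, z up, the work surface at z = 0. Lengths are in m, angles in rad, forces in N, time in s.
With the tool pointing down it reaches from about 0.4 to 0.85 m from the base axis. Payload 4.5 kg.
Tool frame: the origin (TCP) lies on the centre line of the jaws, within the pads' length; the fingertips stand 25 mm ahead of it and the grasp point (between the pads) lies 6 mm ahead of it; z points along the fingers, y is the direction in which the jaws open and shut (so a half turn about z gives the same grasp; the last joint's range is limited). The gripper opens to 88 mm and grips with 3 to 60 N. Pads are 18 mm wide; open, the fingers measure 123 mm over their backs; the gripper's body (75 mm by 187 mm) begins 45 mm behind the grasp point.
Start: joints at [1.138, 0.689, -0.195, 1.565, 0.157, 0.902, -0.215], TCP at [0.281, -0.558, 0.264] pointing down, gripper open.
Joint ranges: [-3.01, 3.01], [-0.46, 2.08], [-1.47, 1.51], [0.13, 2.56], [-1, 4.14], [0.04, 2.09], [-2.66, 2.66]. Speed limits (rad/s): [2.57, 2.57, 3.14, 3.14, 3.14, 3.14, 3.14].

### API

Orientations are given as a unit quaternion [x, y, z, w].
In Python, from plant import r, eyes gives the robot as it stands.
- The arm moves only by the tool servo_tool, never from a script. Its argument "deltas" is a list of rows, each an object of numbers: "dx", "dy", "dz": the shift along the tool's x, y, z in units of 60 mm (1.0 is 60 mm); "ax", "ay", "az": the turn, a rotation vector about the tool's x, y, z in units of 6 degrees (1.0 is 6 degrees); "hand": the finger opening in mm, from 0 to 88.1. A call has 1 to 10 rows; each row is the pose to reach, as a shift and turn from the pose commanded when the call began, along the tool's axes at that moment; what a row does not reach only later rows make up. A row lasts 1/8 s, in which the tool goes at most 62.5 mm and 10.7 degrees, less where a joint would pass 70% of its speed; a pose out of reach is approached as far as the arm can. A call with a gripper value outside its range is refused whole. The fingers move at their own pace and stop on an object; "newtons" is the grip in N (left out, the last holds). Time passes only in rows, so rows that repeat a pose let the fingers close. It gives the time, the measured TCP pose, the force and the opening at its end, in the units of the state.
- r.get_state(): the state, without advancing time (a new reading comes with each control period).
- eyes.snapshot(name): name is "scene" or "top" or "wrist"; returns (picture, depth): 420x560x3 uint8, red, green, blue; 420x560 float32, m along the optical axis (not along the pixel's ray), 0 where there is no reading.
- eyes.camera_model(name): a dict with "fx", "fy", "cx", "cy" (pixels), "pose" (4x4, takes a point from camera to world coordinates). Camera axes: x right, y up, looking along -z (the intrinsics and any distortion apply to the point x, -y, -z); pixel columns grow to the right and rows downward; lengths in m; the calibration is good to about 2 mm. The wrist camera is an equidistant fisheye: a pixel r from the principal point sees the ray r / f radians off the axis. A picture is of the moment at which its call begins: read the wrist's pose just before it. camera_model takes no time and is no camera call; for the wrist camera it gives the pose at the moment of the call.
- r.finish_job(): hands the job in, once; it reports no verdict.
The state is a dict: "clock": time; "q": joint angles; "qd": joint speeds; "joint_torque": joint torques, N m; "tool_pos": TCP position; "eef_rot": TCP orientation; "contact_force": force on the tool from outside, world axes, zero at the start; "moment": the same for the moment, N m; "opening": opening from 0.0 (shut) to 1.0 (fully open).
Only numpy, scipy, OpenCV 4.12 (cv2) and the standard library are available. Lean on these libraries where they do the work, as an engineer would, in place of code of your own. Each camera call takes 0.05 s, during which the arm holds its last target.

## Working session

There is one attempt and no reset: what is moved stays moved. The work goes in short steps, Python scripts to look and compute and a tool call to move; the robot and the scene stay as the last step left them, time stands still between calls to the robot, and variables do not carry over. Pictures are saved under pics/ and viewed, and the job is handed in when it is done.

Besides the shell and the picture viewer there is one more tool, called after "Call:" in YAML: its name, and indented under it one key for each argument. servo_tool: Moves the arm, as the interface text tells. Its arguments: {"type":"object","properties":{"deltas":{"type":"array","items":{"type":"object","properties":{"dx":{"type":"number"},"dy":{"type":"number"},"dz":{"type":"number"},"ax":{"type":"number"},"ay":{"type":"number"},"az":{"type":"number"},"hand":{"type":"number"}}}},"newtons":{"type":"number"}},"required":["deltas"]}

```bash
ls; mkdir -p pics; python3 - <<'E'
from plant import r, eyes
import cv2, numpy as np
s=r.get_state(); print(s)
for n in ["scene","top"]:
    p,d=eyes.snapshot(n); m=eyes.camera_model(n); print(n,{k:np.round(v,4) for k,v in m.items()})
    cv2.imwrite(f"pics/{n}0.png",p[:,:,::-1]); np.save(f"pics/{n}0.npy",d)
E
```

```text
pics
{'clock': 0.0, 'q': array([ 1.13776732,  0.68996104, -0.19454054,  1.56633083,  0.15735194,
        0.90250715, -0.21509903]), 'qd': array([-0.00078598, -0.0006241 ,  0.00138265,  0.00099236, -0.00046845,
       -0.00019405, -0.00110711]), 'joint_torque': array([ 1.25112238e-04, -5.27569091e+01, -1.26703631e+00, -1.53426558e+01,
       -5.26219199e-02,  6.56638818e-03,  1.99475012e-04]), 'tool_pos': array([ 0.28098452, -0.55762693,  0.26292852]), 'eef_rot': array([ 9.72866107e-01,  2.31367068e-01, -2.85041340e-04, -8.57559424e-04]), 'contact_force': array([ 0.17503634,  0.15202976, -0.52282009]), 'moment': array([ 0.03143311, -0.03001638, -0.01310808]), 'opening': 0.9982889388713323}
scene {'fx': np.float64(448.919), 'fy': np.float64(448.919), 'cx': np.float64(272.5476), 'cy': np.float64(203.2404), 'pose': array([[-0.196 , -0.7625,  0.6165,  1.3863],
       [ 0.9806, -0.1507,  0.1253,  0.1402],
       [-0.0026,  0.6291,  0.7773,  1.0978],
       [ 0.    ,  0.    ,  0.    ,  1.    ]])}
top {'fx': np.float64(386.5148), 'fy': np.float64(386.5148), 'cx': np.float64(271.8651), 'cy': np.float64(218.7715), 'pose': array([[ 0.0255,  0.9923, -0.121 ,  0.4442],
       [-0.9996,  0.0244, -0.0107, -0.0343],
       [-0.0077,  0.1212,  0.9926,  1.1652],
       [ 0.    ,  0.    ,  0.    ,  1.    ]])}
```

View pics/scene0.png

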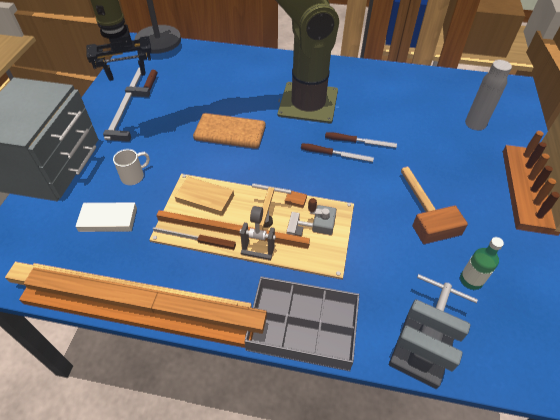

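View pics/top0.png

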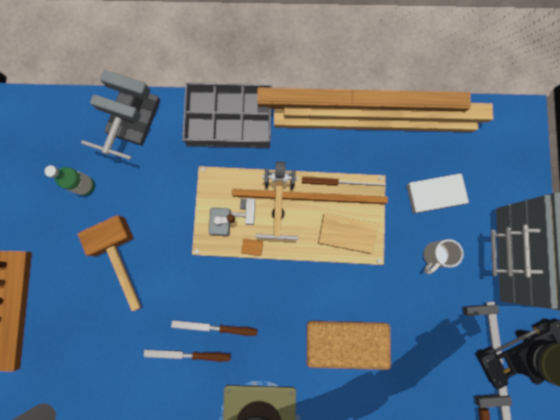

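The scene picture shows the jig in the centre. In the top picture the deck spans about (197,168) to (386,264), the hinge is at (279,178), the bar at (276,237), the crank at (220,221) with its knob at (231,219), the board at (349,234), the offcut at (252,247) and the white look-alike at (438,193). Next I'll measure the deck.

```bash
cat > h.py <<'E'
import numpy as np, cv2
from plant import r, eyes
def ray(m,u,v):
    d=np.array([(u-m['cx'])/m['fx'],-(v-m['cy'])/m['fy'],-1.0]); P=m['pose']
    return P[:3,3],P[:3,:3]@d
def onplane(m,u,v,z):
    o,d=ray(m,u,v); t=(z-o[2])/d[2]; return o+t*d
def proj(m,X):
    P=m['pose']; c=P[:3,:3].T@(np.asarray(X)-P[:3,3]); return m['cx']+m['fx']*c[0]/-c[2], m['cy']-m['fy']*c[1]/-c[2]
E
python3 - <<'E'
from h import *
m=eyes.camera_model("top")
p=cv2.imread("pics/top0.png"); hsv=cv2.cvtColor(p,cv2.COLOR_BGR2HSV)
cv2.imwrite("pics/topcrop.png",cv2.resize(p[150:280,180:400],None,fx=3.6,fy=3.6,interpolation=cv2.INTER_CUBIC))
# deck: non-blue region in crop
mask=np.zeros(p.shape[:2],np.uint8); blue=cv2.inRange(hsv,(100,120,30),(130,255,255))
mask[155:275,185:400]=255-blue[155:275,185:400]
mask=cv2.morphologyEx(mask,cv2.MORPH_OPEN,np.ones((5,5)))
cs,_=cv2.findContours(mask,cv2.RETR_EXTERNAL,cv2.CHAIN_APPROX_NONE); c=max(cs,key=cv2.contourArea)
W=np.array([onplane(m,*q[0],0.012)[:2] for q in c],np.float32)
print(cv2.minAreaRect(W)); b=cv2.boxPoints(cv2.minAreaRect(W)); print(b)
print(cv2.boxPoints(cv2.minAreaRect(c)))
d=np.load("pics/top0.npy")
for u,v in [(249,211),(231,219),(349,234),(300,237),(279,178),(370,250),(215,221)]:
    z=d[v,u]; o,dd=ray(m,u,v); print((u,v),o+dd*z)
E
```

```text
((0.6107195019721985, -0.07617533206939697), (0.5809188485145569, 0.29857003688812256), 88.4389877319336)
[[ 0.45357737 -0.36246023]
 [ 0.7520366  -0.3705937 ]
 [ 0.7678616   0.21010956]
 [ 0.46940243  0.21824303]]
[[190.66678 255.29416]
 [195.85294 157.33342]
 [389.05264 167.56161]
 [383.8665  265.52234]]
(249, 211) [0.60228101 0.04542269 0.04324369]
(231, 219) [0.56825299 0.08833194 0.12000534]
(349, 234) [ 0.54211112 -0.24789303  0.04085925]
(300, 237) [ 0.53197009 -0.10725732  0.01246192]
(279, 178) [ 0.69075357 -0.03995652  0.09684516]
(370, 250) [ 0.49709065 -0.30839446  0.04198736]
(215, 221) [0.56665018 0.13876355 0.07590578]
```

View pics/topcrop.png

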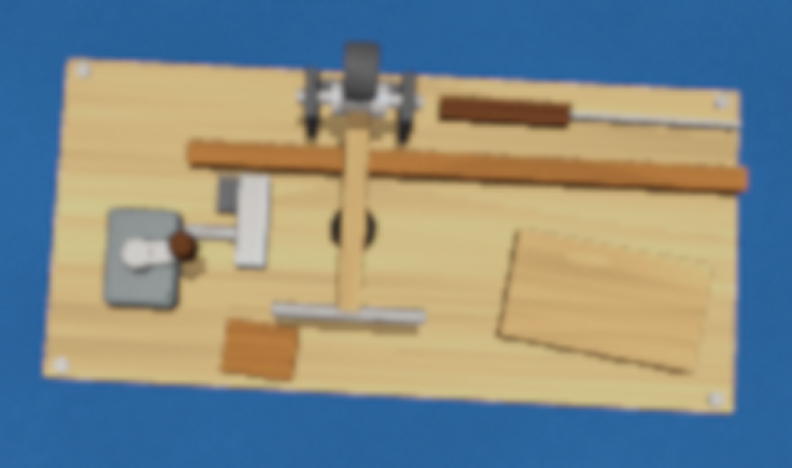

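The deck's corners in the crop are about (67,58), (740,90), (733,411) and (44,377). The knob is at (182,245), the bar runs from (273,311) to (425,318), the stop face is at x≈268, and the board's corners are (518,229), (712,262), (692,374) and (498,335).

```bash
cat >> h.py <<'E'
def fit(J,W):
    J=np.array(J)[:,:2];W=np.array(W)[:,:2];a=J-J.mean(0);b=W-W.mean(0)
    th=np.arctan2((a[:,0]*b[:,1]-a[:,1]*b[:,0]).sum(),(a*b).sum())
    R=np.array([[np.cos(th),-np.sin(th)],[np.sin(th),np.cos(th)]]); t=W.mean(0)-R@J.mean(0)
    return th,t,np.abs(J@R.T+t-W).max(0)
E
python3 - <<'E'
from h import *
m=eyes.camera_model("top")
def px(u,v): return (u+.5)/3.6-.5+180,(v+.5)/3.6-.5+150
C=[onplane(m,*px(*q),0.012) for q in [(67,58),(740,90),(733,411),(44,377)]]
J=[(.14,.27),(.14,-.30),(-.13,-.30),(-.13,.27)]
print(np.round(C,4)); th,t,e=fit(J,C); print("top jig",th,t,e)
def toj(X):
    R=np.array([[np.cos(th),-np.sin(th)],[np.sin(th),np.cos(th)]]); return np.r_[R.T@(X[:2]-t),X[2]]
for n,q,z in [("knobtop",(182,245),.118),("hub",(137,252),.09),("barL",(273,311),.085),("barR",(425,318),.085),("stopF_top",(268,175),.043),("stopF_bot",(266,268),.043),("b1",(518,229),.04),("b2",(712,262),.04),("b3",(692,374),.04),("b4",(498,335),.04),("fence",(747,190),.042),("fenceL",(190,164),.042),("offc",(260,350),.03),("sq",(505,110),.03)]:
    X=onplane(m,*px(*q),z); print(n,np.round(X,4),np.round(toj(X),4))
# scene
p=cv2.imread("pics/scene0.png")
cv2.imwrite("pics/scenecrop.png",cv2.resize(p[165:285,145:365],None,fx=3.6,fy=3.6,interpolation=cv2.INTER_CUBIC))
E
```

```text
[[ 0.7427  0.2076  0.012 ]
 [ 0.7284 -0.363   0.012 ]
 [ 0.4587 -0.3546  0.012 ]
 [ 0.4722  0.2135  0.012 ]]
top jig -0.024797144753968967 [ 0.59590307 -0.05899181] [0.00041633 0.00108236]
knobtop [0.572  0.0909 0.118 ] [-0.0276  0.1493  0.118 ]
hub [0.5691 0.1291 0.09  ] [-0.0315  0.1874  0.09  ]
barL [0.5261 0.022  0.085 ] [-0.0718  0.0792  0.085 ]
barR [ 0.5236 -0.0963  0.085 ] [-0.0714 -0.0391  0.085 ]
stopF_top [0.6406 0.0317 0.043 ] [0.0424 0.0918 0.043 ]
stopF_bot [0.5641 0.0309 0.043 ] [-0.0341  0.0891  0.043 ]
b1 [ 0.6014 -0.1733  0.04  ] [ 0.0083 -0.1142  0.04  ]
b2 [ 0.5782 -0.3309  0.04  ] [-0.0109 -0.2723  0.04  ]
b3 [ 0.4871 -0.3142  0.04  ] [-0.1024 -0.2578  0.04  ]
b4 [ 0.5146 -0.158   0.04  ] [-0.0788 -0.101   0.04  ]
fence [ 0.6378 -0.3593  0.042 ] [ 0.0493 -0.2992  0.042 ]
fenceL [0.6484 0.096  0.042 ] [0.0486 0.1563 0.042 ]
offc [0.4981 0.0345 0.03  ] [-0.1001  0.091   0.03  ]
sq [ 0.7024 -0.1629  0.03  ] [ 0.109  -0.1012  0.03  ]
```

View pics/scenecrop.png

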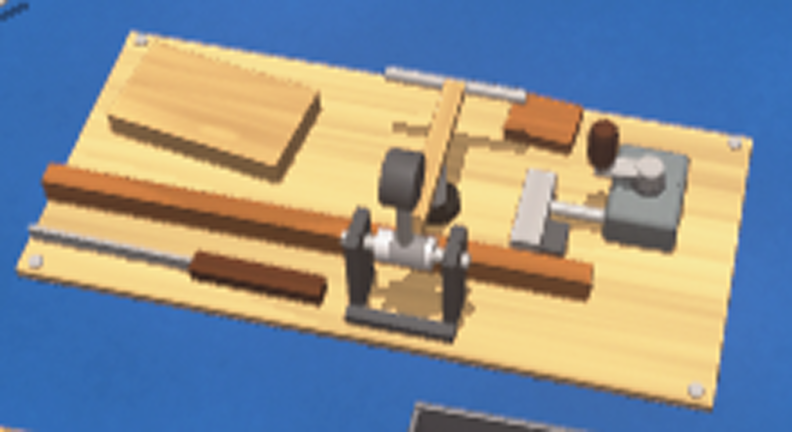

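The jig pose fits to 1 mm (yaw −0.025 rad, origin at (0.596,−0.059)), and the stop, crank, bar and fence all land where they should. I'll use one tool orientation throughout, with tool x along jig +y and tool y along jig +x. First move: hover over the bar's −y half.

```bash
cat >> h.py <<'E'
from scipy.spatial.transform import Rotation as Ro
TH=-0.0248; T=np.array([0.5959,-0.0590])
RJ=Ro.from_euler('z',TH).as_matrix()
RT=RJ@np.array([[0,1,0],[1,0,0],[0,0,-1.]])
def j2w(p): return RJ@np.asarray(p,float)+np.r_[T,0]
def w2j(p): return RJ.T@(np.asarray(p)-np.r_[T,0])
def go(p):
    s=r.get_state(); R=Ro.from_quat(s['eef_rot']).as_matrix()
    d=R.T@(j2w(p)-s['tool_pos'])/.06; a=Ro.from_matrix(R.T@RT).as_rotvec(degrees=True)/6
    print("to",p,"d",np.round(d,3),"a",np.round(a,3))
def st():
    s=r.get_state(); R=Ro.from_quat(s['eef_rot']).as_matrix()
    print("t",round(s['clock'],2),"jig",np.round(w2j(s['tool_pos']),4),"F",np.round(RJ.T@s['contact_force'],1),"open",round(s['opening']*88,1),"a",np.round(Ro.from_matrix(R.T@RT).as_rotvec(degrees=True)/6,2))
E
python3 -c "
from h import *
st();go((-.071,-.015,.20))"
```

```text
t 0.1 jig [-0.3025 -0.5063  0.263 ] F [-0.4  0.1  0.1] open 88.0 a [-1.00e-02 -1.00e-02 -1.03e+01]
to (-0.071, -0.015, 0.2) d [ 7.267 -5.396  1.058] a [-1.5000e-02 -7.0000e-03 -1.0305e+01]
```

Call:
servo_tool:
  deltas:
    - {"dx":0.73,"dy":-0.54,"dz":0.1,"az":-1.03,"hand":50}
    - {"dx":1.46,"dy":-1.08,"dz":0.2,"az":-2.06,"hand":50}
    - {"dx":2.19,"dy":-1.62,"dz":0.3,"az":-3.09,"hand":50}
    - {"dx":2.92,"dy":-2.16,"dz":0.4,"az":-4.12,"hand":50}
    - {"dx":3.65,"dy":-2.7,"dz":0.5,"az":-5.15,"hand":50}
    - {"dx":4.38,"dy":-3.24,"dz":0.6,"az":-6.18,"hand":50}
    - {"dx":5.11,"dy":-3.78,"dz":0.75,"az":-7.21,"hand":50}
    - {"dx":5.84,"dy":-4.32,"dz":0.9,"az":-8.24,"hand":50}
    - {"dx":6.6,"dy":-4.9,"dz":1.0,"az":-9.3,"hand":50}
    - {"dx":7.267,"dy":-5.396,"dz":1.058,"ax":-0.015,"ay":-0.007,"az":-10.305,"hand":50}

```text
schema error: expected keys dx, dy, dz, ax, ay, az, hand
```

Call:
servo_tool:
  deltas:
    - {"dx":0,"hand":50}
    - {"dx":0,"hand":50}

```text
schema error: expected keys dx, dy, dz, ax, ay, az, hand
```

```bash
python3 - <<'E'
from h import *
st();go((-.071,-.015,.091))
m=eyes.camera_model("wrist");print({k:np.round(v,3) for k,v in m.items()})
p,d=eyes.snapshot("wrist"); cv2.imwrite("pics/w1.png",p[:,:,::-1])
E
```

```text
t 0.1 jig [-0.3025 -0.5063  0.263 ] F [-0.4  0.1  0.1] open 88.0 a [-1.00e-02 -1.00e-02 -1.03e+01]
to (-0.071, -0.015, 0.091) d [ 7.267 -5.393  2.875] a [-1.5000e-02 -7.0000e-03 -1.0305e+01]
{'fx': np.float64(325.192), 'fy': np.float64(325.192), 'cx': np.float64(281.896), 'cy': np.float64(210.934), 'pose': array([[ 0.45 ,  0.853,  0.263,  0.349],
       [-0.893,  0.431,  0.131, -0.523],
       [-0.001, -0.294,  0.956,  0.384],
       [ 0.   ,  0.   ,  0.   ,  1.   ]])}
```

View pics/w1.png

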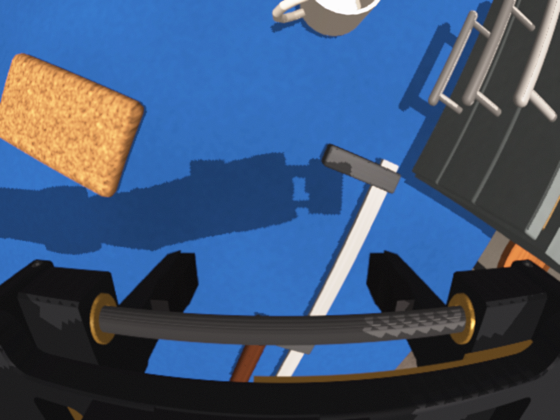

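The wrist view shows a clamp on the table and the drawer cabinet to the right, with the path to the left clear. Every key is required in each row, so I'll resend the move, descending late.

Call:
servo_tool:
  deltas:
    - {"dx":0.73,"dy":-0.54,"dz":0,"ax":0,"ay":0,"az":-0.8,"hand":50}
    - {"dx":1.46,"dy":-1.08,"dz":0,"ax":0,"ay":0,"az":-1.8,"hand":50}
    - {"dx":2.19,"dy":-1.62,"dz":0,"ax":0,"ay":0,"az":-2.9,"hand":50}
    - {"dx":2.92,"dy":-2.16,"dz":0,"ax":0,"ay":0,"az":-4.0,"hand":50}
    - {"dx":3.65,"dy":-2.7,"dz":0.1,"ax":0,"ay":0,"az":-5.1,"hand":50}
    - {"dx":4.38,"dy":-3.24,"dz":0.3,"ax":0,"ay":0,"az":-6.2,"hand":50}
    - {"dx":5.11,"dy":-3.78,"dz":0.5,"ax":0,"ay":0,"az":-7.2,"hand":50}
    - {"dx":5.84,"dy":-4.32,"dz":0.7,"ax":0,"ay":0,"az":-8.3,"hand":50}
    - {"dx":6.6,"dy":-4.9,"dz":0.9,"ax":0,"ay":0,"az":-9.3,"hand":50}
    - {"dx":7.267,"dy":-5.396,"dz":1.058,"ax":-0.015,"ay":-0.007,"az":-10.305,"hand":50}

```text
clock: 1.4
tool_pos: [0.5256, -0.0707, 0.1997]
eef_rot: [0.714, 0.7, -0.0, 0.001]
contact_force: [0.3, -1.2, -0.2]
opening: 0.569
```

Call:
servo_tool:
  deltas:
    - {"dx":0,"dy":0,"dz":0,"ax":0,"ay":0,"az":0,"hand":50}
    - {"dx":0,"dy":0,"dz":0,"ax":0,"ay":0,"az":0,"hand":50}

```text
clock: 1.65
tool_pos: [0.5244, -0.0735, 0.2]
eef_rot: [0.716, 0.698, -0.001, 0.001]
contact_force: [0.3, -0.7, -0.5]
opening: 0.569
```

```bash
python3 - <<'E'
from h import *
st();go((-.071,-.015,.091))
p,d=eyes.snapshot("wrist"); cv2.imwrite("pics/w2.png",p[:,:,::-1])
E
```

```text
t 1.65 jig [-0.0711 -0.0163  0.2   ] F [ 0.3 -0.7 -0.5] open 50.1 a [-0.    0.02 -0.01]
to (-0.071, -0.015, 0.091) d [0.026 0.002 1.816] a [-0.003  0.023 -0.009]
```

View pics/w2.png

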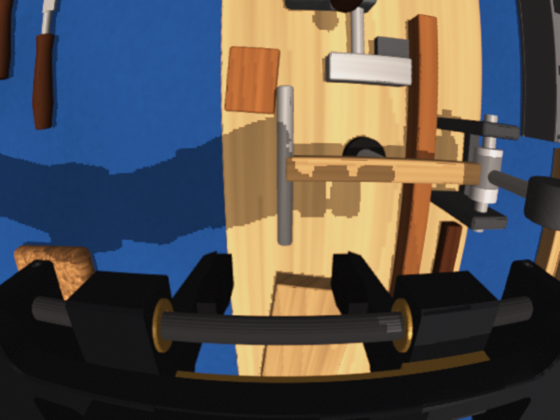

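The wrist view shows the bar from (285,88) to (285,243), centred between the fingers at columns 215 and 350. I'll descend and grip.

Call:
servo_tool:
  deltas:
    - {"dx":0.02,"dy":0,"dz":0.6,"ax":0,"ay":0.02,"az":0,"hand":50}
    - {"dx":0.02,"dy":0,"dz":1.2,"ax":0,"ay":0.02,"az":0,"hand":50}
    - {"dx":0.02,"dy":0,"dz":1.6,"ax":0,"ay":0.02,"az":0,"hand":50}
    - {"dx":0.02,"dy":0,"dz":1.82,"ax":0,"ay":0.02,"az":0,"hand":50}
    - {"dx":0.02,"dy":0,"dz":1.82,"ax":0,"ay":0.02,"az":0,"hand":50}
    - {"dx":0.02,"dy":0,"dz":1.82,"ax":0,"ay":0.02,"az":0,"hand":0}
    - {"dx":0.02,"dy":0,"dz":1.82,"ax":0,"ay":0.02,"az":0,"hand":0}
    - {"dx":0.02,"dy":0,"dz":1.82,"ax":0,"ay":0.02,"az":0,"hand":0}
    - {"dx":0.02,"dy":0,"dz":1.82,"ax":0,"ay":0.02,"az":0,"hand":0}
  newtons: 15

```text
clock: 2.82
tool_pos: [0.526, -0.0717, 0.0914]
eef_rot: [0.716, 0.698, 0.001, 0.001]
contact_force: [7.2, -1.6, -1.8]
opening: 0.134
```

```bash
python3 - <<'E'
from h import *
st()
for th in np.arange(.1,1.76,.15): print(round(th,2),"dy",round((.17-.17*np.cos(th))/.06,2),"dz",round(-.17*np.sin(th)/.06,2))
E
```

```text
t 2.83 jig [-0.0695 -0.0145  0.0914] F [ 7.2 -1.4 -1.8] open 11.8 a [ 0.03 -0.01  0.  ]
0.1 dy 0.01 dz -0.28
0.25 dy 0.09 dz -0.7
0.4 dy 0.22 dz -1.1
0.55 dy 0.42 dz -1.48
0.7 dy 0.67 dz -1.83
0.85 dy 0.96 dz -2.13
1.0 dy 1.3 dz -2.38
1.15 dy 1.68 dz -2.59
1.3 dy 2.08 dz -2.73
1.45 dy 2.49 dz -2.81
1.6 dy 2.92 dz -2.83
1.75 dy 3.34 dz -2.79
```

The bar is gripped (11.8 mm opening). Now the arc lift, slowly and with constant tool orientation.

Call:
servo_tool:
  deltas:
    - {"dx":0,"dy":0.04,"dz":-0.28,"ax":0,"ay":0,"az":0,"hand":0}
    - {"dx":0,"dy":0.12,"dz":-0.7,"ax":0,"ay":0,"az":0,"hand":0}
    - {"dx":0,"dy":0.25,"dz":-1.1,"ax":0,"ay":0,"az":0,"hand":0}
    - {"dx":0,"dy":0.45,"dz":-1.48,"ax":0,"ay":0,"az":0,"hand":0}
    - {"dx":0,"dy":0.7,"dz":-1.83,"ax":0,"ay":0,"az":0,"hand":0}
    - {"dx":0,"dy":0.99,"dz":-2.13,"ax":0,"ay":0,"az":0,"hand":0}
    - {"dx":0,"dy":1.33,"dz":-2.38,"ax":0,"ay":0,"az":0,"hand":0}
    - {"dx":0,"dy":1.71,"dz":-2.59,"ax":0,"ay":0,"az":0,"hand":0}
    - {"dx":0,"dy":1.71,"dz":-2.59,"ax":0,"ay":0,"az":0,"hand":0}

```text
clock: 3.95
tool_pos: [0.6301, -0.0746, 0.2449]
eef_rot: [0.716, 0.698, 0.002, 0.001]
contact_force: [6.6, 0.6, -14.5]
opening: 0.117
```

```bash
python3 - <<'E'
from h import *
st()
p,d=eyes.snapshot("scene"); cv2.imwrite("pics/s3.png",cv2.resize(p[130:290,145:365],None,fx=3.2,fy=3.2)[:,:,::-1])
E
```

```text
t 3.95 jig [ 0.0346 -0.0147  0.2449] F [  6.6   0.7 -14.5] open 10.3 a [ 0.04 -0.02 -0.  ]
```

View pics/s3.png

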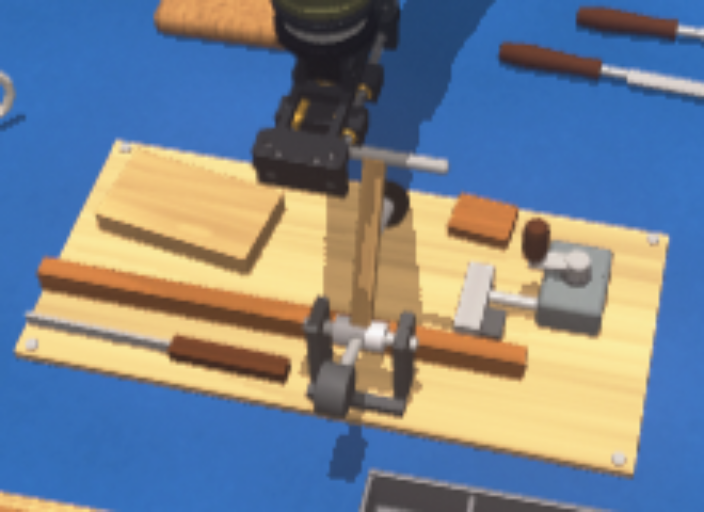

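The arm is lifted past balance (about 1.17 rad), with the weight swung back at (335,385). There is some upward tension, so I'll continue slightly lower towards 1.70.

Call:
servo_tool:
  deltas:
    - {"dx":0,"dy":0.2,"dz":0.0,"ax":0,"ay":0,"az":0,"hand":0}
    - {"dx":0,"dy":0.4,"dz":-0.07,"ax":0,"ay":0,"az":0,"hand":0}
    - {"dx":0,"dy":0.6,"dz":-0.1,"ax":0,"ay":0,"az":0,"hand":0}
    - {"dx":0,"dy":0.8,"dz":-0.14,"ax":0,"ay":0,"az":0,"hand":0}
    - {"dx":0,"dy":1.0,"dz":-0.16,"ax":0,"ay":0,"az":0,"hand":0}
    - {"dx":0,"dy":1.2,"dz":-0.17,"ax":0,"ay":0,"az":0,"hand":0}
    - {"dx":0,"dy":1.4,"dz":-0.17,"ax":0,"ay":0,"az":0,"hand":0}
    - {"dx":0,"dy":1.4,"dz":-0.17,"ax":0,"ay":0,"az":0,"hand":0}

```text
clock: 5.0
tool_pos: [0.7107, -0.0767, 0.2547]
eef_rot: [0.716, 0.698, -0.001, -0.001]
contact_force: [1.4, -0.6, -8.3]
opening: 0.098
```

```bash
python3 -c "
from h import *
st()"
```

```text
t 5.0 jig [ 0.1152 -0.0149  0.2547] F [ 1.5 -0.5 -8.3] open 8.6 a [-0.02 -0.   -0.  ]
```

Call:
servo_tool:
  deltas:
    - {"dx":0,"dy":0.05,"dz":0.0,"ax":0,"ay":0,"az":0,"hand":80}
    - {"dx":0,"dy":0.1,"dz":0.0,"ax":0,"ay":0,"az":0,"hand":80}
    - {"dx":0,"dy":0.2,"dz":-0.1,"ax":0,"ay":0,"az":0,"hand":80}
    - {"dx":0,"dy":0.2,"dz":-0.5,"ax":0,"ay":0,"az":0,"hand":80}
    - {"dx":0,"dy":0.2,"dz":-1,"ax":0,"ay":0,"az":0,"hand":80}
    - {"dx":0,"dy":-0.5,"dz":-1.2,"ax":0,"ay":0,"az":0,"hand":80}
    - {"dx":0,"dy":-1.2,"dz":-1.2,"ax":0,"ay":0,"az":0,"hand":80}
    - {"dx":0,"dy":-2,"dz":-1.2,"ax":0,"ay":0,"az":0,"hand":80}
    - {"dx":0,"dy":-2,"dz":-1.2,"ax":0,"ay":0,"az":0,"hand":80}

```text
clock: 6.12
tool_pos: [0.5875, -0.0737, 0.3296]
eef_rot: [0.715, 0.699, -0.001, -0.001]
contact_force: [0.8, 0.4, 0.1]
opening: 0.907
```

```bash
python3 - <<'E'
from h import *
st(); go((-.03,.1493,.16))
p,d=eyes.snapshot("scene"); cv2.imwrite("pics/s4.png",cv2.resize(p[130:290,145:365],None,fx=3.2,fy=3.2)[:,:,::-1])
E
```

```text
t 6.12 jig [-0.008  -0.0149  0.3296] F [0.8 0.4 0.1] open 79.8 a [-0.03  0.01  0.01]
to (-0.03, 0.1493, 0.16) d [ 2.74  -0.355  2.824] a [-0.027  0.011  0.011]
```

View pics/s4.png

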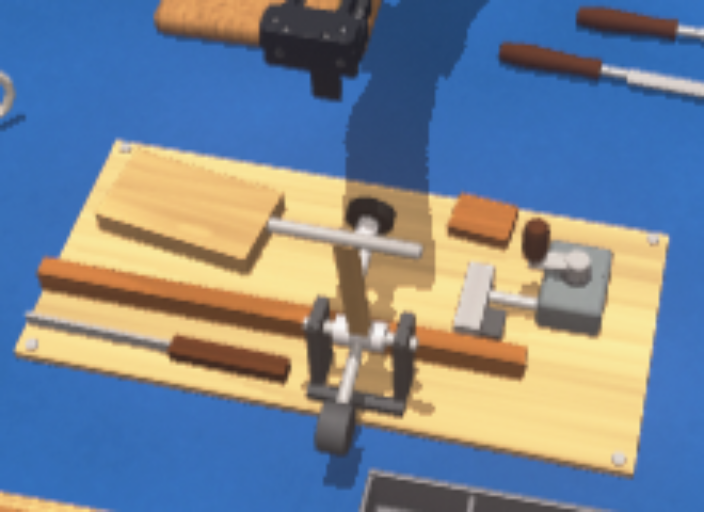

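The arm rests fully open, with the bar at crop (345,237), the foot pointing to the robot at (370,212) and the gripper clear. Next I'll go over the knob and check the arm's angle there.

Call:
servo_tool:
  deltas:
    - {"dx":0.9,"dy":-0.35,"dz":0.0,"ax":0,"ay":0,"az":0,"hand":50}
    - {"dx":1.8,"dy":-0.35,"dz":0.3,"ax":0,"ay":0,"az":0,"hand":50}
    - {"dx":2.74,"dy":-0.35,"dz":0.9,"ax":0,"ay":0,"az":0,"hand":50}
    - {"dx":2.74,"dy":-0.35,"dz":1.7,"ax":0,"ay":0,"az":0,"hand":50}
    - {"dx":2.74,"dy":-0.35,"dz":2.5,"ax":0,"ay":0,"az":0,"hand":50}
    - {"dx":2.74,"dy":-0.35,"dz":2.75,"ax":0,"ay":0,"az":0,"hand":50}
    - {"dx":2.74,"dy":-0.35,"dz":2.75,"ax":0,"ay":0,"az":0,"hand":50}

```text
clock: 7.05
tool_pos: [0.5758, 0.0917, 0.1639]
eef_rot: [0.716, 0.698, 0.001, 0.0]
contact_force: [0.5, -0.0, 0.3]
opening: 0.565
```

```bash
python3 - <<'E'
from h import *
st(); go((-.0285,.1495,.110))
p,d=eyes.snapshot("wrist"); cv2.imwrite("pics/w5.png",p[:,:,::-1])
p,d=eyes.snapshot("scene"); cv2.imwrite("pics/s5.png",cv2.resize(p[130:290,145:365],None,fx=3.2,fy=3.2)[:,:,::-1])
m=eyes.camera_model("scene")
for th in (1.55,1.65,1.75):
  for y in (-.04,.02,.08):
    u,v=proj(m,j2w((.1-.17*np.cos(th),y,.085+.17*np.sin(th)))); print(th,y,round((u-145)*3.2),round((v-130)*3.2))
E
```

```text
t 7.05 jig [-0.0238  0.1502  0.1639] F [ 0.5 -0.   0.3] open 49.8 a [ 0.01 -0.01 -0.  ]
to (-0.0285, 0.1495, 0.11) d [-0.012 -0.079  0.898] a [ 0.015 -0.009 -0.004]
1.55 -0.04 281 188
1.55 0.02 356 201
1.55 0.08 432 214
1.65 -0.04 275 205
1.65 0.02 351 218
1.65 0.08 428 231
1.75 -0.04 269 223
1.75 0.02 346 236
1.75 0.08 423 250
```

View pics/w5.png

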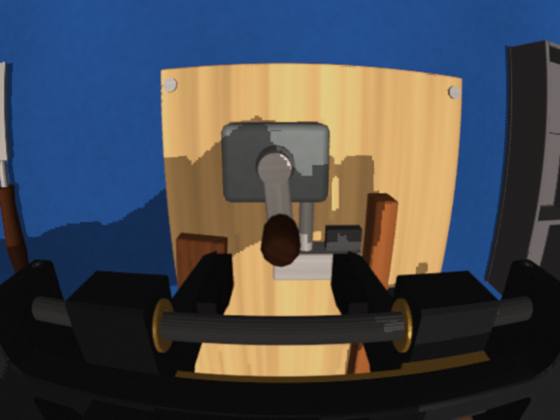

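View pics/s5.png

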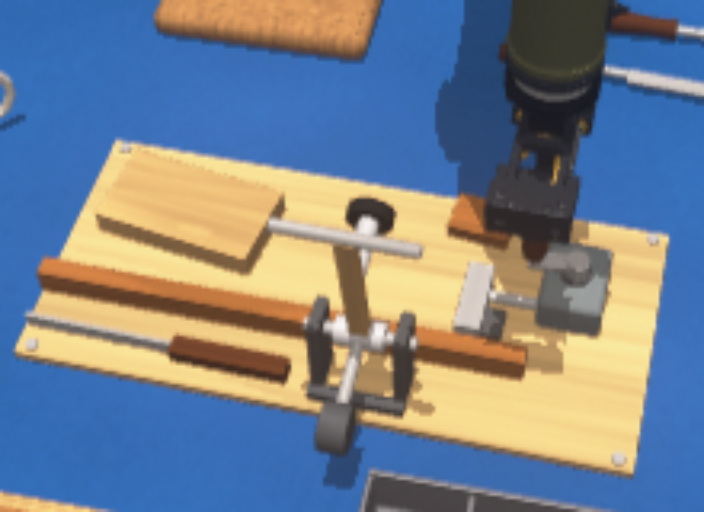

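The bar ends match θ=1.75 exactly, at crop (269,223) and (423,250), so step 1 holds. In the wrist view the knob is at (281,240), centred between the fingers, and the hub is at (274,165). So the start angle is about −0.12 rad. I'll descend and grip.

Call:
servo_tool:
  deltas:
    - {"dx":0,"dy":-0.02,"dz":0.3,"ax":0,"ay":0,"az":0,"hand":50}
    - {"dx":0,"dy":-0.02,"dz":0.7,"ax":0,"ay":0,"az":0,"hand":50}
    - {"dx":0,"dy":-0.02,"dz":0.9,"ax":0,"ay":0,"az":0,"hand":50}
    - {"dx":0,"dy":-0.02,"dz":0.9,"ax":0,"ay":0,"az":0,"hand":50}
    - {"dx":0,"dy":-0.02,"dz":0.9,"ax":0,"ay":0,"az":0,"hand":10}
    - {"dx":0,"dy":-0.02,"dz":0.9,"ax":0,"ay":0,"az":0,"hand":10}
    - {"dx":0,"dy":-0.02,"dz":0.9,"ax":0,"ay":0,"az":0,"hand":10}
  newtons: 15

```text
clock: 8.02
tool_pos: [0.5742, 0.0916, 0.1104]
eef_rot: [0.716, 0.698, 0.001, 0.001]
contact_force: [-0.1, -0.7, 1.8]
opening: 0.267
```

```bash
python3 - <<'E'
from h import *
st()
a0=-.12
# start cmd pose; turn from a0, absolute knob pos relative to axis
for d in range(18,200,18):
  a=a0+np.radians(d); print(d,"dx",round(-.04*(np.cos(a)-np.cos(a0))/.06,2),"dy",round(-.04*(np.sin(a)-np.sin(a0))/.06,2))
E
```

```text
t 8.03 jig [-0.0254  0.15    0.1104] F [-0.  -0.7  1.8] open 23.5 a [ 0.02 -0.01 -0.  ]
18 dx 0.01 dy -0.21
36 dx 0.08 dy -0.4
54 dx 0.21 dy -0.57
72 dx 0.38 dy -0.68
90 dx 0.58 dy -0.74
108 dx 0.79 dy -0.73
126 dx 0.99 dy -0.66
144 dx 1.15 dy -0.53
162 dx 1.27 dy -0.36
180 dx 1.32 dy -0.16
198 dx 1.32 dy 0.05
```

The knob is gripped (23.5 mm). First half turn:

Call:
servo_tool:
  deltas:
    - {"dx":0.01,"dy":-0.21,"dz":0,"ax":0,"ay":0,"az":0,"hand":10}
    - {"dx":0.08,"dy":-0.4,"dz":0,"ax":0,"ay":0,"az":0,"hand":10}
    - {"dx":0.21,"dy":-0.57,"dz":0,"ax":0,"ay":0,"az":0,"hand":10}
    - {"dx":0.38,"dy":-0.68,"dz":0,"ax":0,"ay":0,"az":0,"hand":10}
    - {"dx":0.58,"dy":-0.74,"dz":0,"ax":0,"ay":0,"az":0,"hand":10}
    - {"dx":0.79,"dy":-0.73,"dz":0,"ax":0,"ay":0,"az":0,"hand":10}
    - {"dx":0.99,"dy":-0.66,"dz":0,"ax":0,"ay":0,"az":0,"hand":10}
    - {"dx":1.15,"dy":-0.53,"dz":0,"ax":0,"ay":0,"az":0,"hand":10}
    - {"dx":1.27,"dy":-0.36,"dz":0,"ax":0,"ay":0,"az":0,"hand":10}
    - {"dx":1.32,"dy":-0.16,"dz":0,"ax":0,"ay":0,"az":0,"hand":10}

```text
clock: 9.28
tool_pos: [0.5639, 0.1709, 0.1102]
eef_rot: [0.715, 0.699, -0.002, -0.0]
contact_force: [-1.9, -1.6, 7.1]
opening: 0.262
```

```bash
python3 - <<'E'
from h import *
st()
p,d=eyes.snapshot("scene"); cv2.imwrite("pics/s6.png",cv2.resize(p[130:290,145:365],None,fx=3.2,fy=3.2)[:,:,::-1])
E
```

```text
t 9.28 jig [-0.0377  0.2291  0.1102] F [-1.9 -1.7  7.1] open 23.1 a [-0.03  0.02  0.01]
```

View pics/s6.png

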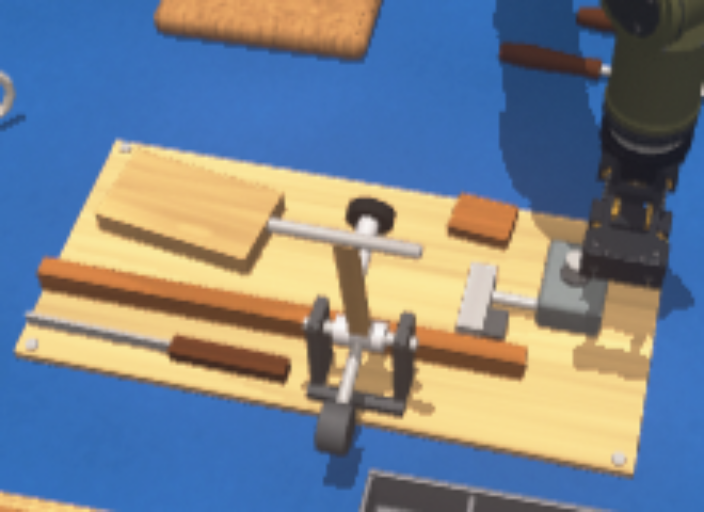

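The knob stays in the grip and the end stop has begun to retract. The second half turn uses the same numbers mirrored.

Call:
servo_tool:
  deltas:
    - {"dx":-0.01,"dy":0.21,"dz":0,"ax":0,"ay":0,"az":0,"hand":10}
    - {"dx":-0.08,"dy":0.4,"dz":0,"ax":0,"ay":0,"az":0,"hand":10}
    - {"dx":-0.21,"dy":0.57,"dz":0,"ax":0,"ay":0,"az":0,"hand":10}
    - {"dx":-0.38,"dy":0.68,"dz":0,"ax":0,"ay":0,"az":0,"hand":10}
    - {"dx":-0.58,"dy":0.74,"dz":0,"ax":0,"ay":0,"az":0,"hand":10}
    - {"dx":-0.79,"dy":0.73,"dz":0,"ax":0,"ay":0,"az":0,"hand":10}
    - {"dx":-0.99,"dy":0.66,"dz":0,"ax":0,"ay":0,"az":0,"hand":10}
    - {"dx":-1.15,"dy":0.53,"dz":0,"ax":0,"ay":0,"az":0,"hand":10}
    - {"dx":-1.27,"dy":0.36,"dz":0,"ax":0,"ay":0,"az":0,"hand":10}
    - {"dx":-1.32,"dy":0.16,"dz":0,"ax":0,"ay":0,"az":0,"hand":10}

```text
clock: 10.58
tool_pos: [0.573, 0.0913, 0.1103]
eef_rot: [0.716, 0.698, 0.001, 0.0]
contact_force: [2.0, 3.0, 4.5]
opening: 0.262
```

Call:
servo_tool:
  deltas:
    - {"dx":0.01,"dy":-0.21,"dz":0,"ax":0,"ay":0,"az":0,"hand":10}
    - {"dx":0.08,"dy":-0.4,"dz":0,"ax":0,"ay":0,"az":0,"hand":10}
    - {"dx":0.21,"dy":-0.57,"dz":0,"ax":0,"ay":0,"az":0,"hand":10}
    - {"dx":0.38,"dy":-0.68,"dz":0,"ax":0,"ay":0,"az":0,"hand":10}
    - {"dx":0.58,"dy":-0.74,"dz":0,"ax":0,"ay":0,"az":0,"hand":10}
    - {"dx":0.79,"dy":-0.73,"dz":0,"ax":0,"ay":0,"az":0,"hand":10}
    - {"dx":0.99,"dy":-0.66,"dz":0,"ax":0,"ay":0,"az":0,"hand":10}
    - {"dx":1.15,"dy":-0.53,"dz":0,"ax":0,"ay":0,"az":0,"hand":10}
    - {"dx":1.27,"dy":-0.36,"dz":0,"ax":0,"ay":0,"az":0,"hand":10}
    - {"dx":1.32,"dy":-0.16,"dz":0,"ax":0,"ay":0,"az":0,"hand":10}

```text
clock: 11.82
tool_pos: [0.5632, 0.1707, 0.1101]
eef_rot: [0.715, 0.699, -0.002, -0.001]
contact_force: [-2.7, 0.8, 10.9]
opening: 0.266
```

```bash
python3 - <<'E'
from h import *
st()
E
```

```text
t 11.82 jig [-0.0383  0.2288  0.1101] F [-2.7  0.7 10.9] open 23.4 a [-0.04  0.02  0.01]
```

Call:
servo_tool:
  deltas:
    - {"dx":-0.01,"dy":0.21,"dz":0,"ax":0,"ay":0,"az":0,"hand":10}
    - {"dx":-0.08,"dy":0.4,"dz":0,"ax":0,"ay":0,"az":0,"hand":10}
    - {"dx":-0.21,"dy":0.57,"dz":0,"ax":0,"ay":0,"az":0,"hand":10}
    - {"dx":-0.38,"dy":0.68,"dz":0,"ax":0,"ay":0,"az":0,"hand":10}
    - {"dx":-0.58,"dy":0.74,"dz":0,"ax":0,"ay":0,"az":0,"hand":10}
    - {"dx":-0.79,"dy":0.73,"dz":0,"ax":0,"ay":0,"az":0,"hand":10}
    - {"dx":-0.99,"dy":0.66,"dz":0,"ax":0,"ay":0,"az":0,"hand":10}
    - {"dx":-1.15,"dy":0.53,"dz":0,"ax":0,"ay":0,"az":0,"hand":10}
    - {"dx":-1.27,"dy":0.36,"dz":0,"ax":0,"ay":0,"az":0,"hand":10}
    - {"dx":-1.32,"dy":0.1,"dz":0,"ax":0,"ay":0,"az":0,"hand":10}

```text
clock: 13.08
tool_pos: [0.5697, 0.0913, 0.1102]
eef_rot: [0.716, 0.698, 0.001, 0.0]
contact_force: [4.0, 3.3, 5.9]
opening: 0.267
```

Call:
servo_tool:
  deltas:
    - {"dx":0,"dy":0,"dz":0,"ax":0,"ay":0,"az":0,"hand":10}
    - {"dx":0,"dy":0,"dz":0,"ax":0,"ay":0,"az":0,"hand":10}

```text
clock: 13.32
tool_pos: [0.5673, 0.0917, 0.1101]
eef_rot: [0.715, 0.699, -0.001, -0.001]
contact_force: [-1.8, 1.2, 10.2]
opening: 0.256
```

Call:
servo_tool:
  deltas:
    - {"dx":0,"dy":0,"dz":0,"ax":0,"ay":0,"az":0,"hand":55}
    - {"dx":0,"dy":0,"dz":0,"ax":0,"ay":0,"az":0,"hand":55}
    - {"dx":0,"dy":0,"dz":0,"ax":0,"ay":0,"az":0,"hand":55}
    - {"dx":0,"dy":0,"dz":-0.5,"ax":0,"ay":0,"az":0,"hand":55}
    - {"dx":0,"dy":0,"dz":-1,"ax":0,"ay":0,"az":0,"hand":55}
    - {"dx":0,"dy":-1,"dz":-1.2,"ax":0,"ay":0,"az":0,"hand":55}
    - {"dx":0,"dy":-2,"dz":-1.2,"ax":0,"ay":0,"az":0,"hand":0}
    - {"dx":0,"dy":-2,"dz":-1.2,"ax":0,"ay":0,"az":0,"hand":0}

```text
clock: 14.32
tool_pos: [0.4427, 0.0929, 0.1813]
eef_rot: [0.714, 0.7, -0.004, -0.002]
contact_force: [0.9, -0.2, 0.1]
opening: 0.418
```

```bash
python3 - <<'E'
from h import *
st(); print(r.get_state()['q'].round(2))
p,d=eyes.snapshot("top"); cv2.imwrite("pics/t7.png",cv2.resize(p[150:280,180:400],None,fx=3.6,fy=3.6,interpolation=cv2.INTER_CUBIC)[:,:,::-1])
E
```

```text
t 14.32 jig [-0.1569  0.148   0.1813] F [ 0.9 -0.2  0.1] open 36.8 a [-0.08  0.04  0.04]
[-0.1   0.64 -0.33  2.14  0.47  0.44 -0.82]
```

View pics/t7.png

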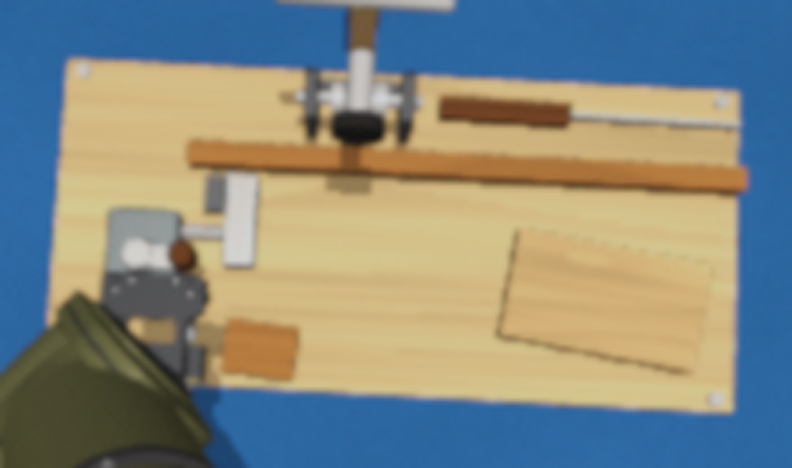

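The knob is back at crop (182,255), about +0.1 rad past the −y direction. The stop face moved from 268 to 257 px, about 9–10 mm, so two turns are done. Next is the board push: closed fingers in front of the board, pushing it to the fence.

```bash
python3 -c "
from h import *
go((-.13,-.18,.12));go((-.13,-.18,.045))"
```

```text
to (-0.13, -0.18, 0.12) d [-5.487  0.364  1.034] a [-0.02   0.011  0.019]
to (-0.13, -0.18, 0.045) d [-5.485  0.366  2.284] a [-0.02   0.011  0.019]
```

Call:
servo_tool:
  deltas:
    - {"dx":-0.8,"dy":0,"dz":0,"ax":0,"ay":0,"az":0,"hand":0}
    - {"dx":-1.6,"dy":0.05,"dz":0.1,"ax":0,"ay":0,"az":0,"hand":0}
    - {"dx":-2.5,"dy":0.1,"dz":0.3,"ax":0,"ay":0,"az":0,"hand":0}
    - {"dx":-3.3,"dy":0.15,"dz":0.5,"ax":0,"ay":0,"az":0,"hand":0}
    - {"dx":-4.1,"dy":0.2,"dz":0.7,"ax":0,"ay":0,"az":0,"hand":0}
    - {"dx":-4.9,"dy":0.28,"dz":0.9,"ax":0,"ay":0,"az":0,"hand":0}
    - {"dx":-5.48,"dy":0.36,"dz":1.1,"ax":0,"ay":0,"az":0,"hand":0}
    - {"dx":-5.48,"dy":0.36,"dz":1.3,"ax":0,"ay":0,"az":0,"hand":0}
    - {"dx":-5.48,"dy":0.36,"dz":1.3,"ax":0,"ay":0,"az":0,"hand":0}

```text
clock: 15.5
tool_pos: [0.4639, -0.2343, 0.1025]
eef_rot: [0.716, 0.698, 0.001, -0.0]
contact_force: [-0.1, -0.2, -0.5]
opening: 0.004
```

```bash
python3 - <<'E'
from h import *
st(); go((-.13,-.18,.045)); go((-.0575,-.18,.045))
p,d=eyes.snapshot("wrist"); cv2.imwrite("pics/w8.png",p[:,:,::-1])
E
```

```text
t 15.5 jig [-0.1276 -0.1785  0.1025] F [-0.1 -0.2 -0.5] open 0.3 a [ 0.   -0.02 -0.  ]
to (-0.13, -0.18, 0.045) d [-0.027 -0.04   0.958] a [ 0.004 -0.016 -0.001]
to (-0.0575, -0.18, 0.045) d [-0.027  1.168  0.959] a [ 0.004 -0.016 -0.001]
```

View pics/w8.png

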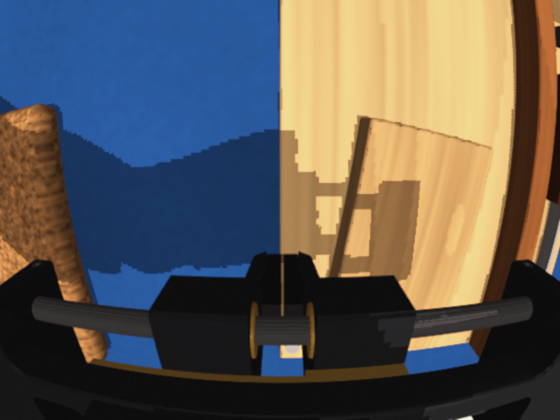

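The closed fingers at (283,265) are clear of the board's front edge, which runs from (362,120) to (332,275). I'll descend and push +x.

Call:
servo_tool:
  deltas:
    - {"dx":-0.03,"dy":-0.02,"dz":0.5,"ax":0,"ay":0,"az":0,"hand":0}
    - {"dx":-0.03,"dy":-0.02,"dz":0.96,"ax":0,"ay":0,"az":0,"hand":0}
    - {"dx":-0.03,"dy":0.15,"dz":0.96,"ax":0,"ay":0,"az":0,"hand":0}
    - {"dx":-0.03,"dy":0.35,"dz":0.96,"ax":0,"ay":0,"az":0,"hand":0}
    - {"dx":-0.03,"dy":0.55,"dz":0.96,"ax":0,"ay":0,"az":0,"hand":0}
    - {"dx":-0.03,"dy":0.75,"dz":0.96,"ax":0,"ay":0,"az":0,"hand":0}
    - {"dx":-0.03,"dy":0.95,"dz":0.96,"ax":0,"ay":0,"az":0,"hand":0}
    - {"dx":-0.03,"dy":1.08,"dz":0.96,"ax":0,"ay":0,"az":0,"hand":0}
    - {"dx":-0.03,"dy":1.15,"dz":0.96,"ax":0,"ay":0,"az":0,"hand":0}
    - {"dx":-0.03,"dy":1.15,"dz":0.96,"ax":0,"ay":0,"az":0,"hand":0}

```text
clock: 16.8
tool_pos: [0.5291, -0.2392, 0.0457]
eef_rot: [0.716, 0.698, -0.003, -0.002]
contact_force: [-8.6, 0.4, 7.2]
opening: 0.003
```

```bash
python3 - <<'E'
from h import *
st()
p,d=eyes.snapshot("wrist"); cv2.imwrite("pics/w9.png",p[:,:,::-1])
p,d=eyes.snapshot("scene"); cv2.imwrite("pics/s9.png",cv2.resize(p[130:290,145:365],None,fx=3.2,fy=3.2)[:,:,::-1])
E
```

```text
t 16.8 jig [-0.0623 -0.1818  0.0457] F [-8.6  0.2  7.2] open 0.3 a [-0.06  0.01 -0.01]
```

View pics/w9.png

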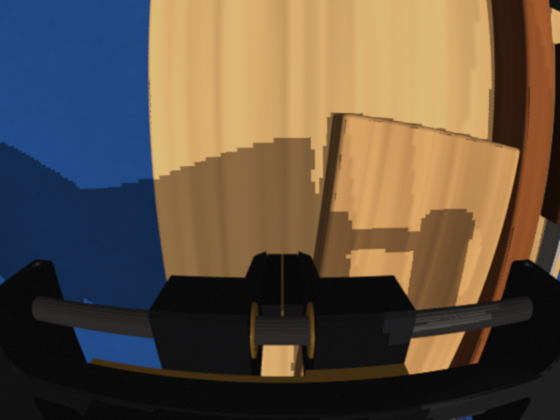

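View pics/s9.png

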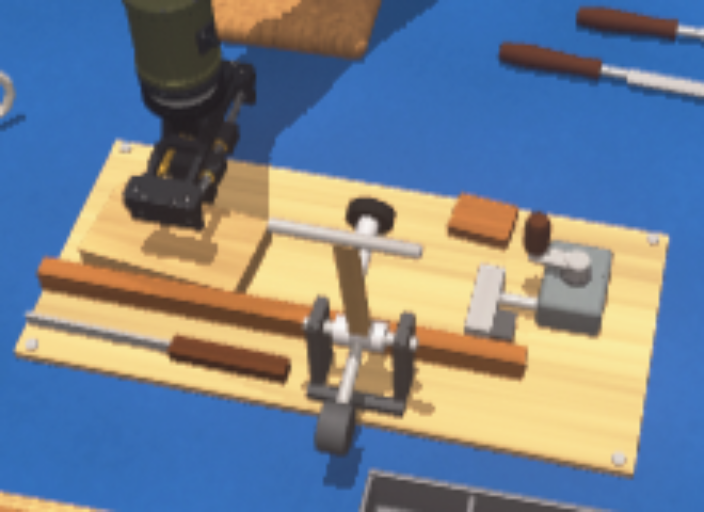

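The board reached the fence with its leading corner (518,150) but is still turned, so I'll push further at the same spot.

Call:
servo_tool:
  deltas:
    - {"dx":-0.1,"dy":0.05,"dz":0,"ax":0,"ay":0,"az":0,"hand":0}
    - {"dx":-0.2,"dy":0.1,"dz":0,"ax":0,"ay":0,"az":0,"hand":0}
    - {"dx":-0.2,"dy":0.1,"dz":0,"ax":0,"ay":0,"az":0,"hand":0}

```text
clock: 17.27
tool_pos: [0.5367, -0.2498, 0.0454]
eef_rot: [0.716, 0.698, -0.0, -0.002]
contact_force: [-5.0, 0.4, 2.6]
opening: 0.005
```

```bash
python3 - <<'E'
from h import *
st()
p,d=eyes.snapshot("wrist"); cv2.imwrite("pics/w10.png",p[:,:,::-1])
E
```

```text
t 17.27 jig [-0.0544 -0.1922  0.0454] F [-5.   0.3  2.6] open 0.4 a [-0.02 -0.02 -0.  ]
```

View pics/w10.png

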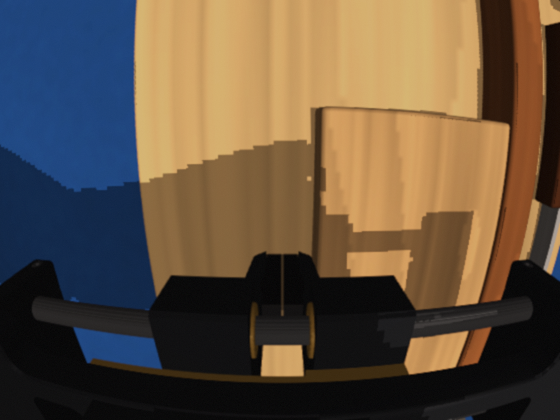

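It rotated to nearly flush: the front edge is now close to vertical at column 318. A little more.

Call:
servo_tool:
  deltas:
    - {"dx":-0.1,"dy":0.04,"dz":0,"ax":0,"ay":0,"az":0,"hand":0}
    - {"dx":-0.2,"dy":0.07,"dz":0,"ax":0,"ay":0,"az":0,"hand":0}
    - {"dx":-0.2,"dy":0.07,"dz":0,"ax":0,"ay":0,"az":0,"hand":0}

```text
clock: 17.7
tool_pos: [0.5366, -0.2589, 0.0442]
eef_rot: [0.715, 0.699, -0.002, -0.006]
contact_force: [-11.9, 7.5, 2.7]
opening: 0.006
```

```bash
python3 - <<'E'
from h import *
st()
p,d=eyes.snapshot("wrist"); cv2.imwrite("pics/w11.png",p[:,:,::-1])
E
```

```text
t 17.7 jig [-0.0544 -0.2013  0.0442] F [-12.1   7.2   2.7] open 0.5 a [-0.11 -0.06  0.02]
```

View pics/w11.png

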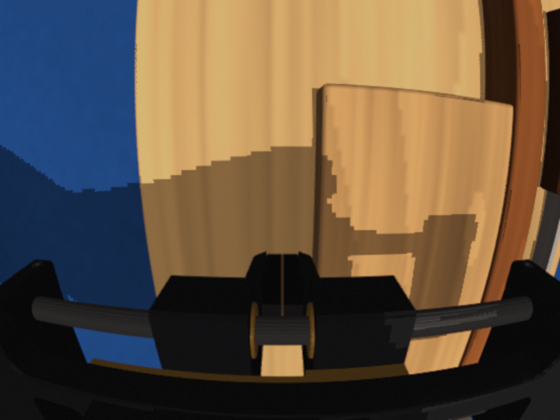

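It is flush now: 12 N and no further movement. I'll back off, rise and measure the board from above.

Call:
servo_tool:
  deltas:
    - {"dx":0,"dy":-0.6,"dz":0,"ax":0,"ay":0,"az":0,"hand":0}
    - {"dx":0,"dy":-1,"dz":-0.5,"ax":0,"ay":0,"az":0,"hand":0}
    - {"dx":-0.3,"dy":-2,"dz":-1.2,"ax":0,"ay":0,"az":0,"hand":30}
    - {"dx":-0.8,"dy":-2.5,"dz":-1.2,"ax":0,"ay":0,"az":0,"hand":30}

```text
clock: 18.25
tool_pos: [0.3924, -0.3066, 0.1197]
eef_rot: [0.715, 0.7, 0.002, 0.002]
contact_force: [0.1, -1.7, -0.6]
opening: 0.207
```

```bash
python3 - <<'E'
from h import *
st()
p,d=eyes.snapshot("top"); cv2.imwrite("pics/t12.png",cv2.resize(p[150:280,180:400],None,fx=3.6,fy=3.6,interpolation=cv2.INTER_CUBIC)[:,:,::-1])
E
```

```text
t 18.25 jig [-0.1973 -0.2526  0.1197] F [ 0.1 -1.7 -0.6] open 18.2 a [0.06 0.   0.04]
```

View pics/t12.png

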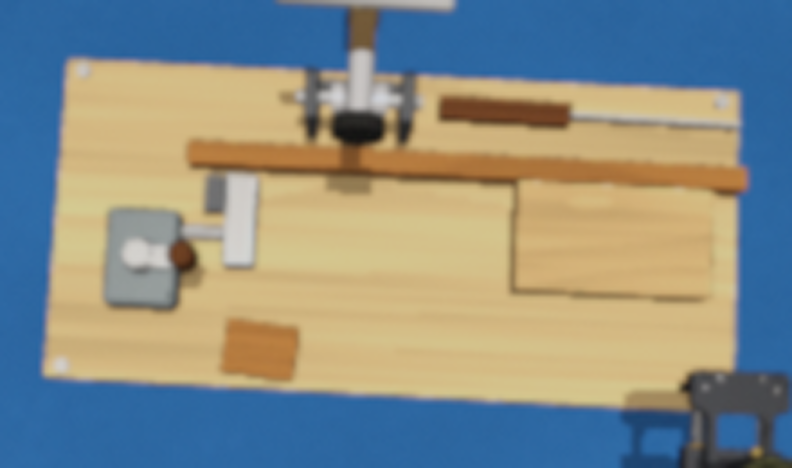

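The board is flush on the fence, with corners (517,182), (713,187), (709,298) and (512,292). Computing the push.

```bash
python3 - <<'E'
from h import *
m=eyes.camera_model("top")
def px(u,v): return (u+.5)/3.6-.5+180,(v+.5)/3.6-.5+150
P=[w2j(onplane(m,*px(*q),.04)) for q in [(517,182),(713,187),(709,298),(512,292)]]; print(np.round(P,4))
for q,z in [((257,175),.043),((255,267),.043),((182,255),.118)]: print(np.round(w2j(onplane(m,*px(*q),z)),4))
go((-.10,-.305,.12)); go((-.02,-.305,.12))
E
```

```text
[[ 0.0471 -0.112   0.04  ]
 [ 0.0508 -0.272   0.04  ]
 [-0.0404 -0.2704  0.04  ]
 [-0.0434 -0.1111  0.04  ]]
[0.042  0.1008 0.043 ]
[-0.0337  0.0981  0.043 ]
[-0.0352  0.1488  0.118 ]
to (-0.1, -0.305, 0.12) d [-0.744  1.774 -0.019] a [-0.041  0.05  -0.075]
to (-0.02, -0.305, 0.12) d [-0.733  3.107 -0.024] a [-0.041  0.05  -0.075]
```

The knob angle is about +0.13 rad, the stop face is at y=0.100 and the board's end is at y=−0.271. I'll move behind the end with the fingers 30 mm apart.

Call:
servo_tool:
  deltas:
    - {"dx":-0.74,"dy":0.8,"dz":-0.02,"ax":-0.04,"ay":0.05,"az":-0.07,"hand":30}
    - {"dx":-0.74,"dy":1.6,"dz":-0.02,"ax":-0.04,"ay":0.05,"az":-0.07,"hand":30}
    - {"dx":-0.74,"dy":2.4,"dz":-0.02,"ax":-0.04,"ay":0.05,"az":-0.07,"hand":30}
    - {"dx":-0.74,"dy":3.24,"dz":-0.02,"ax":-0.04,"ay":0.05,"az":-0.07,"hand":30}
    - {"dx":-0.74,"dy":3.24,"dz":0.3,"ax":-0.04,"ay":0.05,"az":-0.07,"hand":30}
    - {"dx":-0.74,"dy":3.24,"dz":0.3,"ax":-0.04,"ay":0.05,"az":-0.07,"hand":30}

```text
clock: 19.05
tool_pos: [0.5827, -0.3556, 0.0977]
eef_rot: [0.713, 0.701, 0.003, -0.002]
contact_force: [-0.9, 0.1, -0.3]
opening: 0.341
```

```bash
python3 - <<'E'
from h import *
st(); go((-.012,-.305,.045)); go((-.012,-.08,.045))
p,d=eyes.snapshot("wrist"); cv2.imwrite("pics/w13.png",p[:,:,::-1])
E
```

```text
t 19.05 jig [-0.0058 -0.2968  0.0977] F [-0.9  0.1 -0.3] open 30.0 a [ 0.02 -0.07  0.07]
to (-0.012, -0.305, 0.045) d [-0.141 -0.105  0.877] a [ 0.015 -0.068  0.072]
to (-0.012, -0.08, 0.045) d [ 3.608 -0.077  0.904] a [ 0.015 -0.068  0.072]
```

View pics/w13.png

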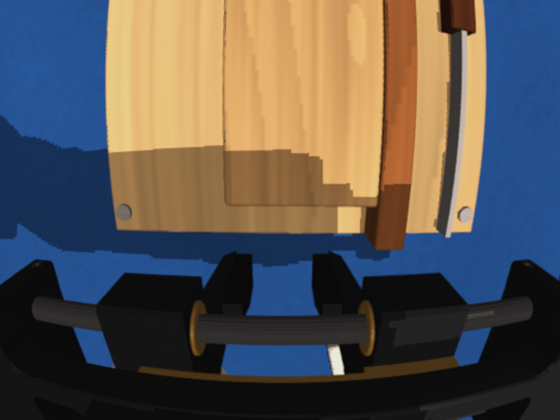

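The board's end is at row 205, columns 224 to 380. The fingers (columns 240 and 325) are behind it and clear of the fence. Descend.

Call:
servo_tool:
  deltas:
    - {"dx":-0.05,"dy":-0.07,"dz":0.45,"ax":0,"ay":0,"az":0.0,"hand":30}
    - {"dx":-0.05,"dy":-0.07,"dz":0.88,"ax":0,"ay":0,"az":0.0,"hand":30}
    - {"dx":-0.05,"dy":-0.07,"dz":0.88,"ax":0,"ay":0,"az":0.0,"hand":30}
    - {"dx":-0.05,"dy":-0.07,"dz":0.88,"ax":0,"ay":0,"az":0.0,"hand":30}

```text
clock: 19.6
tool_pos: [0.5803, -0.3591, 0.0484]
eef_rot: [0.713, 0.701, 0.004, 0.001]
contact_force: [0.7, 0.7, -0.9]
opening: 0.336
```

```bash
python3 - <<'E'
from h import *
st(); go((-.012,-.08,.045))
E
```

```text
t 19.6 jig [-0.0081 -0.3004  0.0484] F [ 0.7  0.7 -0.9] open 29.6 a [ 0.06 -0.05  0.06]
to (-0.012, -0.08, 0.045) d [ 3.673 -0.041  0.076] a [ 0.063 -0.05   0.064]
```

Call:
servo_tool:
  deltas:
    - {"dx":0.2,"dy":-0.01,"dz":0.05,"ax":0.06,"ay":-0.05,"az":0.06,"hand":30}
    - {"dx":0.5,"dy":-0.01,"dz":0.06,"ax":0.06,"ay":-0.05,"az":0.06,"hand":30}
    - {"dx":0.85,"dy":-0.02,"dz":0.06,"ax":0.06,"ay":-0.05,"az":0.06,"hand":30}
    - {"dx":1.2,"dy":-0.02,"dz":0.06,"ax":0.06,"ay":-0.05,"az":0.06,"hand":30}
    - {"dx":1.55,"dy":-0.03,"dz":0.06,"ax":0.06,"ay":-0.05,"az":0.06,"hand":30}
    - {"dx":1.9,"dy":-0.03,"dz":0.06,"ax":0.06,"ay":-0.05,"az":0.06,"hand":30}
    - {"dx":2.25,"dy":-0.03,"dz":0.06,"ax":0.06,"ay":-0.05,"az":0.06,"hand":30}
    - {"dx":2.6,"dy":-0.04,"dz":0.06,"ax":0.06,"ay":-0.05,"az":0.06,"hand":30}
    - {"dx":2.9,"dy":-0.04,"dz":0.06,"ax":0.06,"ay":-0.05,"az":0.06,"hand":30}
    - {"dx":3.1,"dy":-0.04,"dz":0.06,"ax":0.06,"ay":-0.05,"az":0.06,"hand":30}

```text
clock: 20.85
tool_pos: [0.581, -0.1707, 0.0449]
eef_rot: [0.715, 0.699, -0.0, -0.001]
contact_force: [-0.0, -1.9, 0.9]
opening: 0.339
```

```bash
python3 - <<'E'
from h import *
st(); go((-.012,-.075,.045))
p,d=eyes.snapshot("wrist"); cv2.imwrite("pics/w14.png",p[:,:,::-1])
p,d=eyes.snapshot("scene"); cv2.imwrite("pics/s14.png",cv2.resize(p[130:290,145:365],None,fx=3.2,fy=3.2)[:,:,::-1])
E
```

```text
t 20.85 jig [-0.0121 -0.112   0.0449] F [ 0.  -1.9  0.9] open 29.9 a [-0.01 -0.01  0.02]
to (-0.012, -0.075, 0.045) d [ 0.617  0.003 -0.002] a [-0.01  -0.009  0.025]
```

View pics/w14.png

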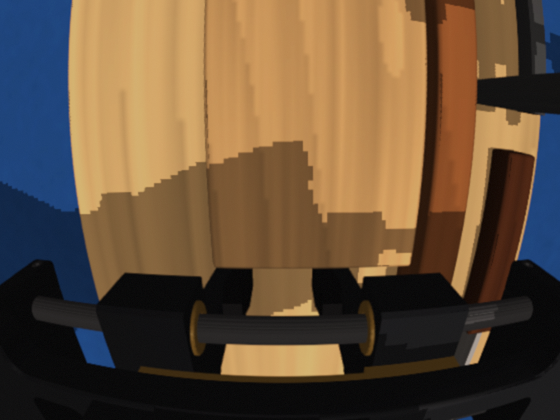

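View pics/s14.png

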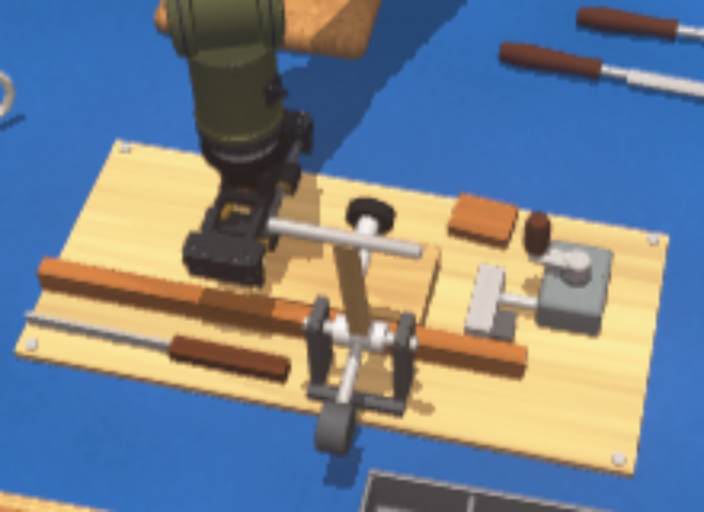

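The push is straight and the board's far end is approaching the stop. I'll continue, creeping at the end.

Call:
servo_tool:
  deltas:
    - {"dx":0.2,"dy":0,"dz":0,"ax":0,"ay":0,"az":0,"hand":30}
    - {"dx":0.4,"dy":0,"dz":0,"ax":0,"ay":0,"az":0,"hand":30}
    - {"dx":0.5,"dy":0,"dz":0,"ax":0,"ay":0,"az":0,"hand":30}
    - {"dx":0.57,"dy":0,"dz":0,"ax":0,"ay":0,"az":0,"hand":30}
    - {"dx":0.6,"dy":0,"dz":0,"ax":0,"ay":0,"az":0,"hand":30}
    - {"dx":0.63,"dy":0,"dz":0,"ax":0,"ay":0,"az":0,"hand":30}

```text
clock: 21.7
tool_pos: [0.5818, -0.1352, 0.0446]
eef_rot: [0.716, 0.698, -0.0, -0.0]
contact_force: [0.5, -2.8, -0.7]
opening: 0.341
```

```bash
python3 - <<'E'
from h import *
st()
p,d=eyes.snapshot("top"); cv2.imwrite("pics/t15.png",cv2.resize(p[150:280,180:400],None,fx=3.6,fy=3.6,interpolation=cv2.INTER_CUBIC)[:,:,::-1])
E
```

```text
t 21.7 jig [-0.0122 -0.0766  0.0446] F [ 0.5 -2.8 -0.7] open 30.0 a [-0.01 -0.    0.  ]
```

View pics/t15.png

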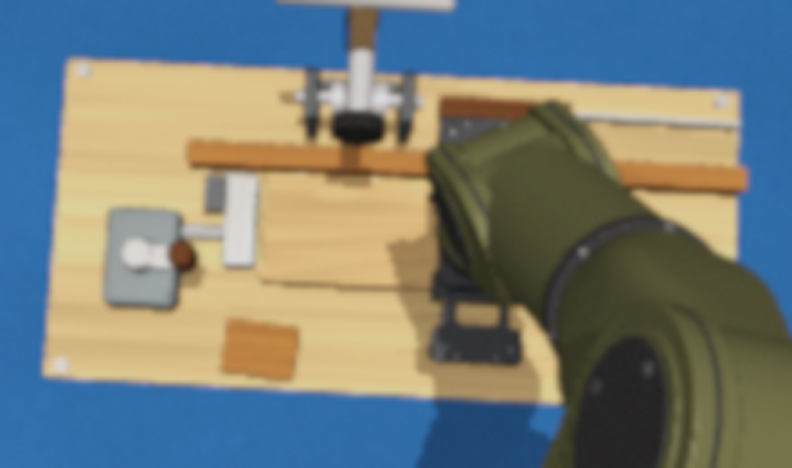

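The gap to the stop is about 4 px, or 3 mm (board end at 261, stop at 257). Creep on.

Call:
servo_tool:
  deltas:
    - {"dx":0.03,"dy":0,"dz":0,"ax":0,"ay":0,"az":0,"hand":30}
    - {"dx":0.06,"dy":0,"dz":0,"ax":0,"ay":0,"az":0,"hand":30}
    - {"dx":0.06,"dy":0,"dz":0,"ax":0,"ay":0,"az":0,"hand":30}

```text
clock: 22.12
tool_pos: [0.582, -0.1306, 0.0446]
eef_rot: [0.715, 0.699, 0.0, -0.001]
contact_force: [0.2, -1.0, 1.4]
opening: 0.34
```

Call:
servo_tool:
  deltas:
    - {"dx":0.03,"dy":0,"dz":0,"ax":0,"ay":0,"az":0,"hand":30}
    - {"dx":0.03,"dy":0,"dz":0,"ax":0,"ay":0,"az":0,"hand":30}

```text
clock: 22.38
tool_pos: [0.5819, -0.1292, 0.0446]
eef_rot: [0.715, 0.699, -0.0, -0.001]
contact_force: [0.0, -1.3, -0.0]
opening: 0.343
```

Call:
servo_tool:
  deltas:
    - {"dx":0.03,"dy":0,"dz":0,"ax":0,"ay":0,"az":0,"hand":30}
    - {"dx":0.03,"dy":0,"dz":0,"ax":0,"ay":0,"az":0,"hand":30}

```text
clock: 22.62
tool_pos: [0.5817, -0.1291, 0.0446]
eef_rot: [0.716, 0.698, -0.001, -0.0]
contact_force: [0.2, -4.3, 0.6]
opening: 0.341
```

Call:
servo_tool:
  deltas:
    - {"dx":0.03,"dy":0,"dz":0,"ax":0,"ay":0,"az":0,"hand":30}
    - {"dx":0.03,"dy":0,"dz":0,"ax":0,"ay":0,"az":0,"hand":30}

```text
clock: 22.88
tool_pos: [0.5816, -0.1289, 0.0446]
eef_rot: [0.716, 0.698, -0.002, 0.001]
contact_force: [-1.9, -8.1, 1.3]
opening: 0.342
```

The tool stalls and the force rises to 8 N, so the board is against the stop. I'll withdraw and look from above.

Call:
servo_tool:
  deltas:
    - {"dx":-0.5,"dy":0,"dz":0,"ax":0,"ay":0,"az":0,"hand":30}
    - {"dx":-1.2,"dy":0,"dz":0,"ax":0,"ay":0,"az":0,"hand":30}
    - {"dx":-1.8,"dy":-0.6,"dz":-0.8,"ax":0,"ay":0,"az":0,"hand":0}
    - {"dx":-2.0,"dy":-1.4,"dz":-1.2,"ax":0,"ay":0,"az":0,"hand":0}
    - {"dx":-2.0,"dy":-2.2,"dz":-1.2,"ax":0,"ay":0,"az":0,"hand":0}
    - {"dx":-2.0,"dy":-3.0,"dz":-1.2,"ax":0,"ay":0,"az":0,"hand":0}
    - {"dx":-2.0,"dy":-3.0,"dz":-1.2,"ax":0,"ay":0,"az":0,"hand":0}

```text
clock: 23.75
tool_pos: [0.395, -0.2403, 0.1169]
eef_rot: [0.716, 0.699, -0.002, -0.003]
contact_force: [-0.3, 0.0, 0.3]
opening: 0.007
```

```bash
python3 - <<'E'
from h import *
st()
p,d=eyes.snapshot("top"); cv2.imwrite("pics/t16.png",cv2.resize(p[160:270,190:322],None,fx=5,fy=5,interpolation=cv2.INTER_CUBIC)[:,:,::-1])
p,d=eyes.snapshot("scene"); cv2.imwrite("pics/s16.png",cv2.resize(p[130:290,145:365],None,fx=3.2,fy=3.2)[:,:,::-1])
E
```

```text
t 23.75 jig [-0.1964 -0.1862  0.1169] F [-0.3  0.   0.3] open 0.7 a [-0.06 -0.02  0.01]
```

View pics/t16.png

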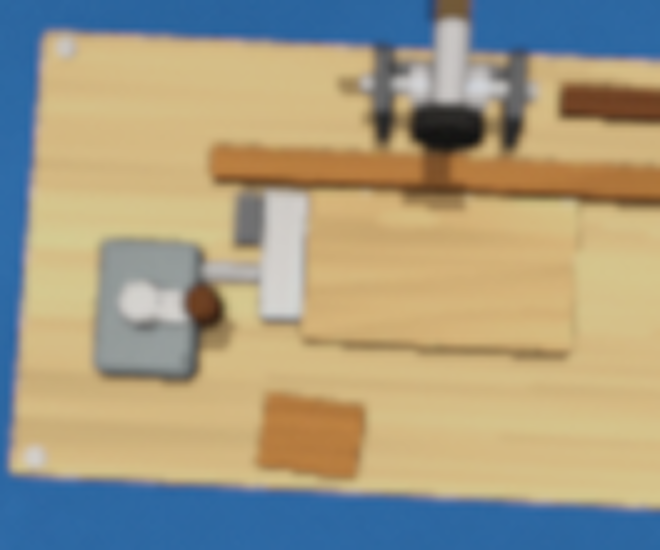

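View pics/s16.png

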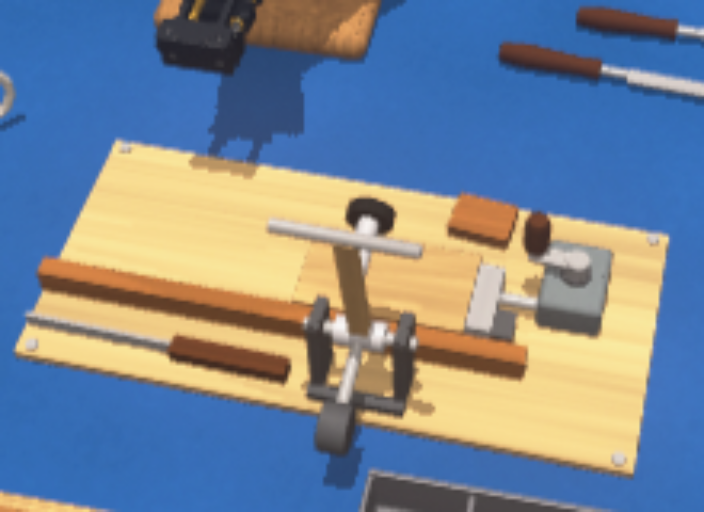

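The board meets the stop (edge at 303–310 in the 5x crop). The fence gap is small, and I'll quantify it.

```bash
python3 - <<'E'
from h import *
m=eyes.camera_model("top")
def px(u,v): return (u+.5)/5-.5+190,(v+.5)/5-.5+160
for n,q,z in [("backL",(310,190),.04),("backR",(579,203),.04),("frR",(571,351),.04),("frL",(302,340),.04),("fence",(310,187),.042),("fence",(579,199),.042),("stopT",(309,193),.043),("stopB",(302,320),.043),("offcut",(311,436),.03)]:
    print(n,np.round(w2j(onplane(m,*px(*q),z)),4))
go((-.11,.015,.12)); go((-.11,.015,.046)); go((-.0844,.015,.046))
E
```

```text
backL [0.0445 0.0994 0.04  ]
backR [ 0.0445 -0.0595  0.04  ]
frR [-0.0433 -0.0583  0.04  ]
frL [-0.0446  0.099   0.04  ]
fence [0.046  0.0994 0.042 ]
fence [ 0.0466 -0.0593  0.042 ]
stopT [0.0422 0.0997 0.043 ]
stopB [-0.0332  0.0995  0.043 ]
offcut [-0.0999  0.0912  0.03  ]
to (-0.11, 0.015, 0.12) d [ 3.352  1.355 -0.044] a [ 0.008 -0.018  0.021]
to (-0.11, 0.015, 0.046) d [3.35  1.354 1.19 ] a [ 0.008 -0.018  0.021]
to (-0.0844, 0.015, 0.046) d [3.349 1.781 1.19 ] a [ 0.008 -0.018  0.021]
```

The gap is about 2 mm, too near the limit, so I'll add a gentle +x push at the board's middle. The hand will be open at 60 mm so the body stays clear of the arm's foot.

Call:
servo_tool:
  deltas:
    - {"dx":0.8,"dy":0.2,"dz":0,"ax":0,"ay":0,"az":0,"hand":60}
    - {"dx":1.6,"dy":0.4,"dz":0,"ax":0,"ay":0,"az":0,"hand":60}
    - {"dx":2.4,"dy":0.6,"dz":0,"ax":0,"ay":0,"az":0,"hand":60}
    - {"dx":3.35,"dy":0.9,"dz":0,"ax":0,"ay":0,"az":0,"hand":60}
    - {"dx":3.35,"dy":1.0,"dz":0,"ax":0,"ay":0,"az":0,"hand":60}
    - {"dx":3.35,"dy":1.0,"dz":0.6,"ax":0,"ay":0,"az":0,"hand":60}
    - {"dx":3.35,"dy":1.0,"dz":1.18,"ax":0,"ay":0,"az":0,"hand":60}
    - {"dx":3.35,"dy":1.0,"dz":1.18,"ax":0,"ay":0,"az":0,"hand":60}
    - {"dx":3.35,"dy":1.0,"dz":1.18,"ax":0,"ay":0,"az":0,"hand":60}

```text
clock: 24.98
tool_pos: [0.4647, -0.0419, 0.0465]
eef_rot: [0.716, 0.699, 0.0, -0.0]
contact_force: [-0.3, 0.2, -0.5]
opening: 0.682
```

```bash
python3 - <<'E'
from h import *
st(); go((-.0844,.015,.046))
p,d=eyes.snapshot("wrist"); cv2.imwrite("pics/w17.png",p[:,:,::-1])
E
```

```text
t 24.98 jig [-0.1316  0.0139  0.0465] F [-0.3  0.2 -0.5] open 60.0 a [-0.   -0.01  0.01]
to (-0.0844, 0.015, 0.046) d [0.018 0.786 0.008] a [-0.001 -0.01   0.008]
```

View pics/w17.png

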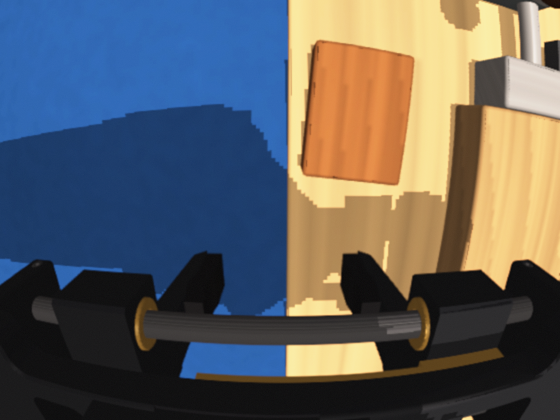

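The offcut at (358,112) is clear of the fingers, and the right finger at column 360 is in front of the board's edge at 440. Push, creeping at the end.

Call:
servo_tool:
  deltas:
    - {"dx":0,"dy":0.25,"dz":0,"ax":0,"ay":0,"az":0,"hand":60}
    - {"dx":0,"dy":0.5,"dz":0,"ax":0,"ay":0,"az":0,"hand":60}
    - {"dx":0,"dy":0.65,"dz":0,"ax":0,"ay":0,"az":0,"hand":60}
    - {"dx":0,"dy":0.72,"dz":0,"ax":0,"ay":0,"az":0,"hand":60}
    - {"dx":0,"dy":0.76,"dz":0,"ax":0,"ay":0,"az":0,"hand":60}
    - {"dx":0,"dy":0.78,"dz":0,"ax":0,"ay":0,"az":0,"hand":60}
    - {"dx":0,"dy":0.78,"dz":0,"ax":0,"ay":0,"az":0,"hand":60}

```text
clock: 25.9
tool_pos: [0.5096, -0.0433, 0.0459]
eef_rot: [0.715, 0.699, -0.001, -0.001]
contact_force: [-3.9, -0.5, 3.3]
opening: 0.684
```

Call:
servo_tool:
  deltas:
    - {"dx":0,"dy":0.03,"dz":0,"ax":0,"ay":0,"az":0,"hand":60}
    - {"dx":0,"dy":0.03,"dz":0,"ax":0,"ay":0,"az":0,"hand":60}

```text
clock: 26.15
tool_pos: [0.5124, -0.0432, 0.0458]
eef_rot: [0.716, 0.699, -0.0, -0.001]
contact_force: [-3.4, -0.6, 2.1]
opening: 0.683
```

Call:
servo_tool:
  deltas:
    - {"dx":0,"dy":0.03,"dz":0,"ax":0,"ay":0,"az":0,"hand":60}
    - {"dx":0,"dy":0.03,"dz":0,"ax":0,"ay":0,"az":0,"hand":60}

```text
clock: 26.4
tool_pos: [0.5125, -0.0432, 0.0459]
eef_rot: [0.715, 0.699, -0.002, -0.002]
contact_force: [-6.8, 0.1, 7.0]
opening: 0.678
```

Call:
servo_tool:
  deltas:
    - {"dx":0,"dy":0.03,"dz":0,"ax":0,"ay":0,"az":0,"hand":60}
    - {"dx":0,"dy":0.03,"dz":0,"ax":0,"ay":0,"az":0,"hand":60}

```text
clock: 26.65
tool_pos: [0.5126, -0.0433, 0.0459]
eef_rot: [0.715, 0.699, -0.003, -0.002]
contact_force: [-11.4, 1.0, 9.2]
opening: 0.676
```

It is stalled against the fence at 11 N, so it's seated. Back off and check.

Call:
servo_tool:
  deltas:
    - {"dx":0,"dy":-0.3,"dz":0,"ax":0,"ay":0,"az":0,"hand":60}
    - {"dx":0,"dy":-0.8,"dz":0,"ax":0,"ay":0,"az":0,"hand":60}
    - {"dx":0,"dy":-0.9,"dz":-0.6,"ax":0,"ay":0,"az":0,"hand":60}
    - {"dx":-0.6,"dy":-1.5,"dz":-1.4,"ax":0,"ay":0,"az":0,"hand":60}
    - {"dx":-1.3,"dy":-2.2,"dz":-1.6,"ax":0,"ay":0,"az":0,"hand":60}
    - {"dx":-2,"dy":-2.2,"dz":-1.6,"ax":0,"ay":0,"az":0,"hand":60}
    - {"dx":-2,"dy":-2.2,"dz":-1.6,"ax":0,"ay":0,"az":0,"hand":60}

```text
clock: 27.52
tool_pos: [0.382, -0.1641, 0.1424]
eef_rot: [0.718, 0.696, 0.0, 0.001]
contact_force: [-0.1, -0.8, 0.5]
opening: 0.677
```

```bash
python3 - <<'E'
from h import *
st()
p,d=eyes.snapshot("top"); cv2.imwrite("pics/t18.png",cv2.resize(p[160:270,190:322],None,fx=5,fy=5,interpolation=cv2.INTER_CUBIC)[:,:,::-1])
p,d=eyes.snapshot("scene"); cv2.imwrite("pics/s18.png",cv2.resize(p[130:290,145:365],None,fx=3.2,fy=3.2)[:,:,::-1])
E
```

```text
t 27.52 jig [-0.2112 -0.1104  0.1424] F [-0.1 -0.8  0.5] open 59.6 a [ 0.02  0.01 -0.07]
```

View pics/t18.png

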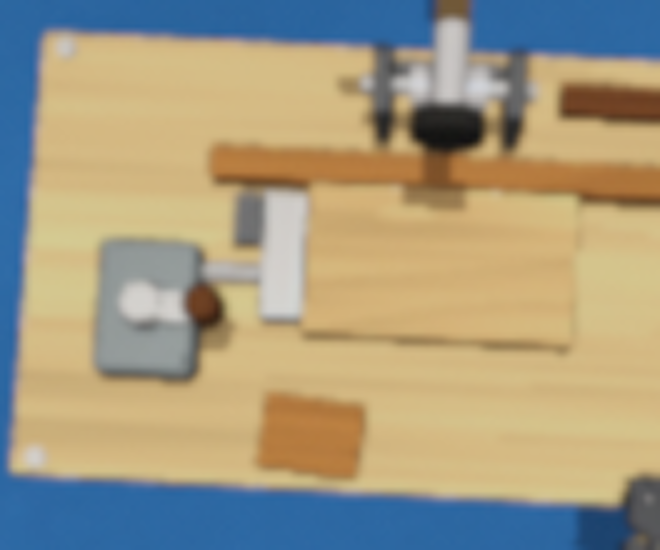

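View pics/s18.png

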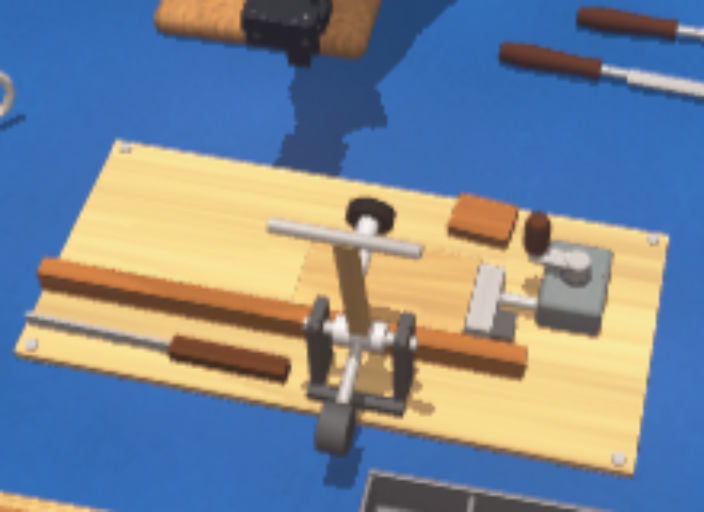

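The board's upper edge now meets the fence (about 184→198, roughly 3 mm further than before) and its end still touches the stop (303–309). The arm is open and the crank and offcut are unchanged. Handing in.

```bash
python3 - <<'E'
from h import *
m=eyes.camera_model("top")
def px(u,v): return (u+.5)/5-.5+190,(v+.5)/5-.5+160
P=np.array([w2j(onplane(m,*px(*q),.04)) for q in [(311,184),(580,197),(571,347),(303,333)]]);print(P.round(4),P.mean(0))
print(r.finish_job())
E
```

```text
[[ 0.0481  0.099   0.04  ]
 [ 0.0481 -0.06    0.04  ]
 [-0.0409 -0.0583  0.04  ]
 [-0.0405  0.0987  0.04  ]] [0.00373183 0.01987547 0.04      ]
the job is handed in; nothing more can be done
None
```

The jig is set up and handed in at about 27.6 s of the 72 s allowed; no verdict was reported. My own measurements put all three steps within their limits.

- **Hold-down arm:** I gripped the bar, carried it past balance to about 1.66 rad and released it. It fell fully open by itself, and the bar's ends in the image match 1.75 rad. It was still open at the last look.
- **Crank:** I gave it two clockwise turns while gripping the knob. The handle now stands about 0.1 rad past its zero direction, and the stop face moved back from 0.090 to 0.100 m along the jig.
- **Board:** I pushed it to the fence and then along to the stop. The top view then showed a gap of about 2 mm at the fence, too near the limit, so I pushed it once more until it stalled at 11 N.
- **Last board check:** its centre is at jig x 3.7 mm and y 19.9 mm, where full contact would be about 5 and 20 mm. The board is in line with the fence to about 0.01 rad. These readings are good to 1–2 mm.
- **Bystanders:** the offcut measured unmoved and the square looks unmoved. I never went near the mallet or mug and did not re-measure them.

No check failed at the end. The only disagreement was the knob's start angle, about −0.06 rad from the top camera and −0.14 from the wrist camera, which is well inside the ±0.45 rad tolerance.

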